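# Square a plate in the drilling jig and clamp it

### The job

The metal plate lies crooked on the drilling jig. Reach in under the blue mesh guard and push its far corner round, the notch at its near corner bearing on the brass pin all the while, until its long edge rests against the red stop pin and the plate is square to the jig board. Then fold out the black crank handle so it stands upright, and by it wind the crank clockwise (seen from above) to its end stop, so that the red clamp bears down on the plate; leave the other things on the bench alone.

Things in the scene. Friction and masses are not known exactly. Their poses are not given: they have to be found in the camera images.
- board: Fixed dark wooden jig board, 315 x 365 x 18 mm, on the bench. Origin on its underside below the brass pin; its top is 18 mm higher. Its x axis points away from the robot (within 9 degrees), y to the left, z up. It spans x -60 to +255, y -215 to +150 mm in its frame and carries the pins, guard and clamp.
- guard (a point): Middle of the front bar of the fixed blue wire guard: a flat level mesh 205 mm above the board top, over board x 125 to 240, y -80 to +130 mm, on two thin posts at its rear corners; open at front and sides. An upright gripper cannot reach the plate's far edge under it; one leaning back towards the robot 35 to 50 degrees can.
- pin (a point): Brass locating pin, 16 mm diameter, 22 mm tall, fixed on the board. The point is at its foot, on the board top, on its axis.
- stop_pin (a point): Red stop pin, 16 mm diameter, 16 mm tall, fixed on the board at x 105, y 95 mm in the board's frame. The point is at its foot on its axis. The plate's long edge rests on it when the plate is square.
- plate: Loose aluminium plate, 150 x 95 x 8 mm, 0.6 kg, flat on the board, a 16 mm square notch in its near right corner. Origin: underside, centre of the notch (on the pin's axis when seated). It spans x -8 to 142, y -8 to 87 mm. Square = its x along the board's x; starts 0.25 to 0.43 rad clockwise of that, notch a few mm off the pin. Too wide to grasp: push its far short edge near the far corner.
- notch (a point): Centre of the plate's notch, half-way up the plate; comes to the pin's axis when seated.
- far_corner (a point): The plate's far left corner (opposite the notch), half-way up the plate: x 142, y 87 mm in the plate's frame.
- crank_axis (a point): Point on the vertical crank axis at the top face of the crank arm, 93 mm above the board top, at board x 25, y -150 mm. The arm is 10 mm wide, 8 mm thick, and carries the handle hinge 50 mm out from the axis. Under it is a 10 mm spindle; 33 mm below this point is the top of the 34 mm square column.
- crank (a joint): Crank angle, rad: grows clockwise seen from above, 0 to 3.3 (end stop). At 0 the arm points along the board's -y. Starts 0 to 0.5. Friction 0.1 N m; stays where left. Each rad lowers the clamp 5 mm; the sprung foot meets the plate at about 2.4 rad and presses with some 4 N at the stop.
- handle (a joint): Folding handle angle, rad: 0 = folded flat, lying along the arm inward across the crank's axis; pi/2 = standing straight up on the arm's outer end (stop). Stiff hinge (0.08 N m), stays where left. Hinge axis is horizontal, square to the arm.
- handle_hinge (a point): Point on the handle's hinge axis, 50 mm from the crank axis and 10 mm above the arm's top face.
- handle_grip (a point): Point on the centre line of the round black handle (18 mm diameter, 73 mm long from the hinge), 58 mm from the hinge, near its free end: a place to pinch it from above across the arm. When folded it lies 8 mm past the crank axis.
- clamp_foot: Round rubber clamp foot, 26 mm diameter, at board x 25, y 28 mm under the end of the red arm (24 mm wide, along board y from -173 to 38 mm, top 50 mm above the board at crank 0, 62 mm at its end stub). Origin 22 mm above its underside. At crank 0 its underside is 20 mm above the board top, 12 mm over the plate.
- drill: Cordless drill standing on its battery, teal and black, about 200 mm tall; bystander.
- battery: Black battery pack, 115 x 75 x 57 mm; bystander.
- spray: Spray can, 64 mm diameter, 190 mm tall; bystander.
- sockets: Red box of sockets, 200 x 120 x 40 mm; bystander.
- wrench: Wrench, 130 mm long, lying on the left end of the jig board; bystander.
- charger: Black battery charger, 150 x 100 x 70 mm; bystander.
There are look-alikes about, which are no part of the job. Of the things like the plate, leave any that is brown or purple; of the rest the smaller one is meant.

How it is judged:
On the way, in this order (a step that is already met when the one before it is completed fails the run):
1. the plate is square to the jig board (within 3 degrees) with its notch on the brass pin (within 6 mm) (angle between the x axis of plate and the x axis of board, either way round below 0.052 rad and horizontal distance between notch and pin below 0.006 m), for 0.2 s.
2. the crank handle is folded out upright (value of joint handle above 1.35 rad), for 0.2 s.
3. the crank is wound home (value of joint crank above 3 rad), for 0.2 s.
At the end, for the whole second after the job is handed in: The plate lies square to the jig board within 3 degrees, its notch centre within 6 mm of the brass pin's axis, at rest; the crank handle stands out (over 1.2 rad), the crank is past 3.0 rad and the clamp foot presses on the plate with more than 1.5 N (all of step 1 and value of joint handle above 1.2 rad and value of joint crank above 3 rad and contact force between clamp_foot and plate above 1.5 N and linear speed of plate below 0.01 m/s); the robot touches nothing.
It fails at once if the plate's notch comes right off the brass pin (over 18 mm) (horizontal distance between notch and pin above 0.018 m).
It fails at once if the crank is wound (past 1.0 rad) with its handle still folded (value of joint crank above 1 rad and value of joint handle below 0.9 rad).
It fails at once if a bystander is shifted by more than 30 mm (distance of any of drill, battery, spray, sockets, wrench, charger from where it was at the start of the episode above 0.03 m).
It also fails if it takes over 72 s, if anything falls off the work surface, if the arm or the gripper's body presses on something with over 40 N, if the wrist force passes 120 N, or if a joint passes its speed limit or range.

### The arm

A 6-joint arm with a two-finger parallel gripper is mounted at the origin on the work surface. World frame = base frame: x ahead of the robot, y to its left, z up, the work surface at z = 0. Lengths are in m, angles in rad, forces in N, time in s.
With the tool pointing down it reaches from about 0.35 to 0.975 m from the base axis. Payload 4.9 kg.
Tool frame: the origin (TCP) lies at the very end of the fingers, on their centre line; the grasp point (between the pads) lies 19 mm behind it; z points along the fingers, y is the direction in which the jaws open and shut (so a half turn about z gives the same grasp; the last joint's range is limited). The gripper opens to 85 mm and grips with 20 to 120 N. Pads are 22 mm wide; open, the fingers measure 114 mm over their backs; the gripper's body (76 mm by 85 mm) begins 54 mm behind the grasp point. The pads swing forward as they close: fully open they stand 13 mm farther back than shut.
Start: joints at [1.103, 0.053, 1.613, -0, 1.476, -0.119], TCP at [0.214, 0.587, 0.202] pointing down, gripper open.
Joint ranges: [-3.01, 3.01], [-1.01, 2.22], [0.06, 2.58], [-1.02, 4.17], [0.09, 2.62], [-3.14, 3.14]. Speed limits (rad/s): [2.57, 2.57, 3.14, 3.14, 3.14, 3.14].

### API

Orientations are given as a unit quaternion [w, x, y, z].
In Python, from plant import state, eyes, job_done gives the robot as it stands.
- The arm moves only by the tool apply_moves, never from a script. Its argument "commands" is a list of rows, each an object with "linear": the shift along the tool's x, y, z in m, a list of three; "delta_rot": the turn, a rotation vector about the tool's x, y, z in degrees, a list of three; "fingers": the closure in counts, from 0 (fully open) to 255 (shut). In form: [{"linear": [x, y, z], "delta_rot": [wx, wy, wz], "fingers": fingers}, ...]. A call has exactly 8 rows; each row is the pose to reach, as a shift and turn from the pose commanded when the call began, along the tool's axes at that moment; what a row does not reach only later rows make up. A row lasts 1/10 s, in which the tool goes at most 50 mm and 8.59 degrees, less where a joint would pass 70% of its speed; a pose out of reach is approached as far as the arm can. A call with a gripper value outside its range is refused whole. The fingers move at their own pace and stop on an object; the grip force is fixed at half the most. Time passes only in rows, so rows that repeat a pose let the fingers close, or fill a call up. It gives the time, the measured TCP pose, the force and the opening at its end, in the units of the state.
- state(): the state, without advancing time (a new reading comes with each control period).
- eyes.grab_frame(name): name is "side" or "top"; returns the picture (420x560x3 uint8, red, green, blue); there is no depth.
- eyes.camera_params(name): a dict with "fx", "fy", "cx", "cy" (pixels), "position" and "rotation" of the camera in the world. Camera axes: x right, y down, z forward; pixel columns grow to the right and rows downward; lengths in m; the calibration is good to about 2 mm. A picture is of the moment at which its call begins. camera_params takes no time and is no camera call.
- job_done(): hands the job in, once; it reports no verdict.
The state is a dict: "time": time; "joint_pos": joint angles; "joint_vel": joint speeds; "joint_efforts": joint torques, N m; "tool_pos": TCP position; "tool_rot": TCP orientation; "contact_force": force on the tool from outside, world axes, zero at the start; "ft_torque": the same for the moment, N m; "gripper_width": opening from 0.0 (shut) to 1.0 (fully open).
Only numpy, scipy, OpenCV 4.12 (cv2) and the standard library are available. Lean on these libraries where they do the work, as an engineer would, in place of code of your own. Each camera call takes 0.05 s, during which the arm holds its last target.

## Working session

There is one attempt and no reset: what is moved stays moved. The work goes in short steps, Python scripts to look and compute and a tool call to move; the robot and the scene stay as the last step left them, time stands still between calls to the robot, and variables do not carry over. Pictures are saved under pics/ and viewed, and the job is handed in when it is done.

Besides the shell and the picture viewer there is one more tool, called after ">>>" as name(argument=value, ...), one argument or row to a line, values as JSON. apply_moves: Moves the arm, as the interface text tells. Its arguments: {"type":"object","properties":{"commands":{"type":"array","items":{"type":"object","properties":{"linear":{"type":"array","items":{"type":"number"}},"delta_rot":{"type":"array","items":{"type":"number"}},"fingers":{"type":"number"}}}}},"required":["commands"]}

```bash
mkdir -p pics; ls; python3 - <<'E'
from plant import state, eyes
import cv2
print(state())
for n in("side","top"):
    p=eyes.camera_params(n);print(n,p)
    cv2.imwrite(f"pics/{n}0.png",eyes.grab_frame(n)[:,:,::-1])
E
```

```text
pics
{'time': 0.0, 'joint_pos': array([ 1.10299502e+00,  5.33711264e-02,  1.61430142e+00,  1.31903244e-05,
        1.47600877e+00, -1.19004101e-01]), 'joint_vel': array([ 0.00029426,  0.00044085,  0.00127005,  0.00103004, -0.0003066 ,
       -0.00139907]), 'joint_efforts': array([-2.81617518e-03, -3.93665314e+01, -3.70185649e+01, -3.00660722e-04,
        6.75925883e-03, -4.73925486e-07]), 'tool_pos': array([0.21329014, 0.58674672, 0.20084981]), 'tool_rot': array([-3.08317033e-04,  1.73516419e-01,  9.84830423e-01, -9.97804789e-04]), 'contact_force': array([-0.54374936, -0.00482516,  0.08411667]), 'ft_torque': array([-0.01388206, -0.01636842, -0.02265217]), 'gripper_width': 1.0026969098126923}
side {'fx': 537.0101583677242, 'fy': 537.0101583677242, 'cx': 283.00692842127614, 'cy': 205.67523043140906, 'position': array([-0.46667624, -0.79534494,  1.46533552]), 'rotation': array([-0.32825234,  0.85066541, -0.38621183,  0.1394962 ])}
top {'fx': 459.81098736649125, 'fy': 459.81098736649125, 'cx': 279.49110717092486, 'cy': 217.43849653167678, 'position': array([ 2.71031153e-01, -2.91148965e-04,  1.47989530e+00]), 'rotation': array([ 0.0400768 , -0.69547168,  0.71681945, -0.02971319])}
```

View pics/side0.png

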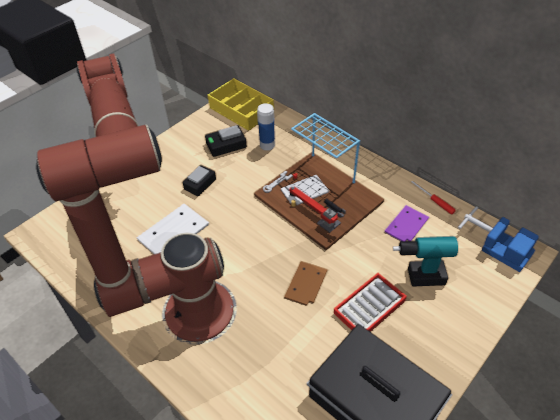

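View pics/top0.png

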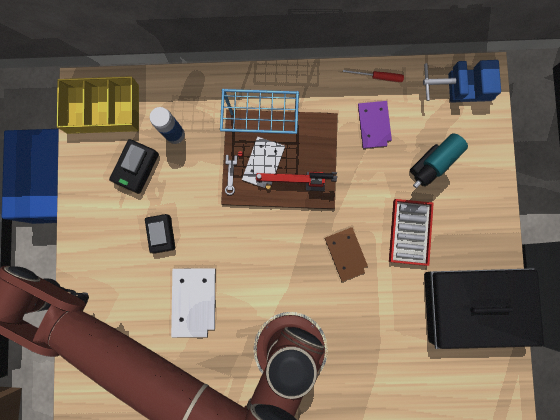

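The top view shows the jig at about px (220-338, 108-210), with the white plate under the guard. The larger white plate at (194, 302) is a decoy. I'll zoom in.

```bash
cat > h.py <<'E'
import numpy as np, cv2
from scipy.spatial.transform import Rotation as R
from plant import state, eyes
def rot(q): return R.from_quat([q[1],q[2],q[3],q[0]])
def cam(n):
    p=eyes.camera_params(n); return p, rot(p['rotation']).as_matrix(), np.array(p['position'])
def ray(n,u,v):
    p,M,c=cam(n); d=M@np.array([(u-p['cx'])/p['fx'],(v-p['cy'])/p['fy'],1]); return c,d/np.linalg.norm(d)
def plane(n,u,v,z):
    c,d=ray(n,u,v); return c+d*(z-c[2])/d[2]
def proj(n,X):
    p,M,c=cam(n); q=M.T@(np.asarray(X)-c); return np.array([p['fx']*q[0]/q[2]+p['cx'],p['fy']*q[1]/q[2]+p['cy']])
def tri(a,b):
    (c1,d1),(c2,d2)=ray('top',*a),ray('side',*b)
    A=np.stack([d1,-d2],1); t=np.linalg.lstsq(A,c2-c1,rcond=None)[0]
    p,q=c1+d1*t[0],c2+d2*t[1]; return (p+q)/2,np.linalg.norm(p-q)
def crop(src,dst,x0,y0,x1,y1,s):
    im=cv2.imread(src)[y0:y1,x0:x1]; cv2.imwrite(dst,cv2.resize(im,None,fx=s,fy=s,interpolation=cv2.INTER_CUBIC))
E
python3 -c "
from h import *
crop('pics/top0.png','pics/t0c.png',210,80,350,220,5.5 and 4)
crop('pics/side0.png','pics/s0c.png',245,105,395,250,4)
for a in [(222,207),(334,210),(338,113)]: print(plane('top',*a,.018))
for a in [(255,197),(327,245),(383,199)]: print(plane('side',*a,.018))
"
```

```text
[0.45553627 0.20245473 0.018     ]
[ 0.43463039 -0.15573096  0.018     ]
[ 0.75240857 -0.18182426  0.018     ]
[0.45115062 0.18590971 0.018     ]
[ 0.44964502 -0.15183334  0.018     ]
[ 0.74800427 -0.17490857  0.018     ]
```

View pics/t0c.png

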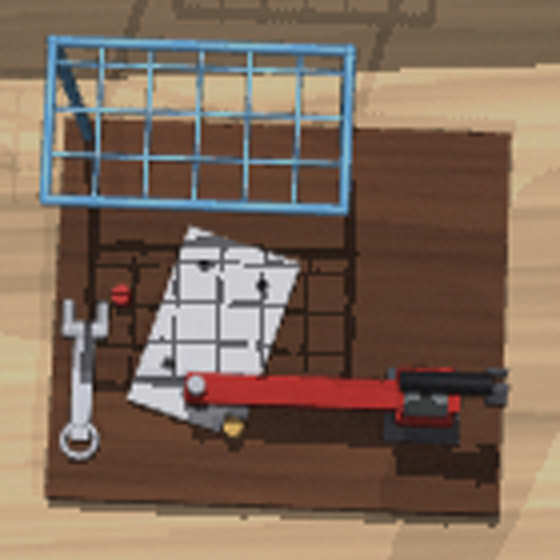

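View pics/s0c.png

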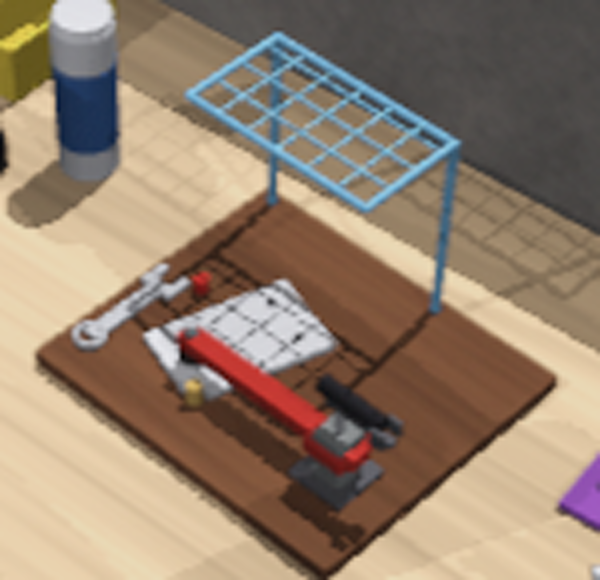

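```bash
cat > fit.py <<'E'
from h import *
from scipy.optimize import least_squares
T=lambda x,y:(x/4+210-.375,y/4+80-.375); S=lambda x,y:(x/4+245-.375,y/4+105-.375)
C=[(-60,150,18),(-60,-215,18),(255,-215,18),(255,150,18)]
obs=[('top',T(47,500),C[0]),('top',T(498,514),C[1]),('top',T(512,133),C[2]),('top',T(65,117),C[3]),
('side',S(38,355),C[0]),('side',S(325,572),C[1]),('side',S(554,379),C[2]),('side',S(275,200),C[3]),
('top',T(232,426),(0,0,38)),('side',S(194,384),(0,0,38)),('top',T(120,293),(105,95,32)),('side',S(201,281),(105,95,32)),
('top',T(41,203),(125,130,223)),('top',T(348,211),(125,-80,223)),('top',T(354,47),(240,-80,223)),('top',T(50,39),(240,130,223)),
('side',S(188,94),(125,130,223)),('side',S(368,208),(125,-80,223)),('side',S(458,145),(240,-80,223)),('side',S(278,35),(240,130,223))]
def w(b,p): c,s=np.cos(b[2]),np.sin(b[2]); x,y,z=np.array(p)/1e3; return np.array([b[0]+c*x-s*y,b[1]+s*x+c*y,z])
def f(b): return np.concatenate([proj(n,w(b,p))-uv for n,uv,p in obs])
if __name__=='__main__':
    r=least_squares(f,[.5,.05,0],loss='soft_l1'); print(r.x); print(np.c_[f(r.x).reshape(-1,2)].round(1))
    for i in (8,9):print()
    for a,b in((0,4),(1,5),(2,6),(3,7),(8,9),(10,11),(12,16),(13,17)): p,e=tri(obs[a][1],obs[b][1]);print(obs[a][2],p.round(4),round(e,4),w(r.x,obs[a][2]).round(4))
E
python3 fit.py
```

```text
[ 0.51431334  0.05305039 -0.07075829]
[[-0.8 -0.5]
 [ 0.3  0.4]
 [-0.4 -0.2]
 [-0.1 -0.1]
 [-0.7 -1.2]
 [ 0.5  0. ]
 [ 1.8 -0.6]
 [-1.3 -3.5]
 [ 0.1  0.3]
 [ 0.5  0.5]
 [ 0.1  0.4]
 [ 0.5 -0.4]
 [ 0.8 -0.7]
 [-1.1  0. ]
 [-1.   1.2]
 [ 0.8  0.7]
 [ 0.8  0.5]
 [-0.1  0.4]
 [-0.4 -0. ]
 [ 0.5  0.7]]


(-60, 150, 18) [0.4644 0.2044 0.0138] 0.0016 [0.4651 0.2069 0.018 ]
(-60, -215, 18) [ 0.4401 -0.1559  0.0166] 0.0019 [ 0.4393 -0.1572  0.018 ]
(255, -215, 18) [ 0.75   -0.1782  0.0182] 0.007 [ 0.7535 -0.1794  0.018 ]
(255, 150, 18) [ 0.7896  0.1871 -0.0101] 0.0021 [0.7793 0.1846 0.018 ]
(0, 0, 38) [0.5141 0.054  0.0404] 0.0019 [0.5143 0.0531 0.038 ]
(105, 95, 32) [0.627  0.1421 0.0281] 0.0029 [0.6258 0.1404 0.032 ]
(125, 130, 223) [0.6457 0.1757 0.226 ] 0.0005 [0.6482 0.1739 0.223 ]
(125, -80, 223) [ 0.6312 -0.038   0.2281] 0.0015 [ 0.6333 -0.0356  0.223 ]
```

```bash
python3 - <<'E'
from fit import *
b=[ 0.51431334,0.05305039,-0.07075829]
for n,uvs in (('top',[T(188,227),T(300,264),T(127,398)]),('side',[S(285,280),S(340,347),S(143,335)])):
    P=[plane(n,*u,.026)[:2] for u in uvs]; print(np.round(P,4))
    print('len',[np.linalg.norm(P[0]-P[i]).round(4) for i in(1,2)],'yaw',np.arctan2(*(P[0]-P[1])[::-1])-np.pi/2,np.arctan2(*(P[0]-P[2])[::-1]))
    y=np.arctan2(*(P[0]-P[2])[::-1]); M=np.array([[np.cos(y),-np.sin(y)],[np.sin(y),np.cos(y)]])
    print('notch from FL', P[0]-M@[.142,.087],'from NL',P[2]-M@[-.008,.087],'FR',P[1]-M@[.142,-.008])
# square target
for p in[(142,87,26),(142,75,26),(142,-8,26),(25,-150,111),(25,-200,121),(25,-142,121),(25,28,70)]: print(p,w(b,p).round(4))
E
```

```text
[[ 0.6812  0.0851]
 [ 0.6476 -0.0045]
 [ 0.5426  0.1375]]
len [np.float64(0.0957), np.float64(0.1481)] yaw -0.3585086831630493 -0.36145266917673446
notch from FL [0.51762637 0.05398258] from NL [0.51935824 0.05332783] FR [0.51763281 0.0532027 ]
[[ 0.6801  0.0849]
 [ 0.6455 -0.0085]
 [ 0.5389  0.1391]]
len [np.float64(0.0996), np.float64(0.1512)] yaw -0.3554330228794149 -0.36652988607609394
notch from FL [0.51636527 0.05453803] from NL [0.51520122 0.05498488] FR [0.51576051 0.04987953]
(142, 87, 26) [0.6621 0.1298 0.026 ]
(142, 75, 26) [0.6613 0.1178 0.026 ]
(142, -8, 26) [0.6554 0.035  0.026 ]
(25, -150, 111) [ 0.5286 -0.0983  0.111 ]
(25, -200, 121) [ 0.5251 -0.1482  0.121 ]
(25, -142, 121) [ 0.5292 -0.0904  0.121 ]
(25, 28, 70) [0.5412 0.0792 0.07  ]
```

```bash
cat > plan.py <<'E'
from fit import *
import json,sys
b=np.array([ 0.51431334,0.05305039,-0.07075829])
def bw(x,y,z): # board mm, z above board top
    return w(b,(x,y,z+18))
def lean(th,yaw): # tool y = az 90deg+yaw, z leaning forward
    t=np.radians(th); Rz=R.from_euler('z',yaw)
    M=np.array([[-np.cos(t),0,np.sin(t)],[0,1,0],[-np.sin(t),0,-np.cos(t)]])
    return Rz*R.from_matrix(M)
def load():
    try: d=json.load(open('cmd.json')); return np.array(d['p']),R.from_quat(d['q'])
    except Exception:
        return np.array([.214,.587,.202]), rot([0,.17365,.98481,0])
def save(p,r): json.dump({'p':list(p),'q':list(r.as_quat())},open('cmd.json','w'))
def rel(p,r,p0,r0): return (r0.inv().apply(p-p0)*1).round(4), np.degrees((r0.inv()*r).as_rotvec()).round(1)
def after(lin,dr):  # record the final row commanded
    p,r=load(); save(p+r.apply(lin), r*R.from_rotvec(np.radians(dr)))
def rows(wps):
    p,r=load()
    for P,Q in wps: a,c=rel(P,Q,p,r); print(a.tolist(),c.tolist())
E
python3 - <<'E'
from plan import *
L=lean(40,b[2])
p,r=load(); print(r.as_matrix().round(3))
P=bw(60,40,190); print(P)
rows([(p+(P-p)*.5,R.from_rotvec((L*r.inv()).as_rotvec()*.5)*r),(P,L)])
E
```

```text
[[-0.94   0.342  0.   ]
 [ 0.342  0.94   0.   ]
 [ 0.     0.    -1.   ]]
[0.57699117 0.08870834 0.208     ]
[-0.2558, -0.172, -0.003] [-2.8, -19.9, -7.6]
[-0.5115, -0.3441, -0.006] [-5.6, -39.7, -15.3]
```

>>> apply_moves(
  commands=[
    {"linear": [-0.032,-0.021,-0.01],"delta_rot": [-0.3,-2.5,-1],"fingers": 255},
    {"linear": [-0.064,-0.043,-0.02],"delta_rot": [-0.7,-5,-1.9],"fingers": 255},
    {"linear": [-0.096,-0.064,-0.03],"delta_rot": [-1,-7.5,-2.9],"fingers": 255},
    {"linear": [-0.128,-0.086,-0.04],"delta_rot": [-1.4,-10,-3.8],"fingers": 255},
    {"linear": [-0.16,-0.107,-0.05],"delta_rot": [-1.7,-12.4,-4.8],"fingers": 255},
    {"linear": [-0.192,-0.129,-0.05],"delta_rot": [-2.1,-14.9,-5.7],"fingers": 255},
    {"linear": [-0.224,-0.15,-0.05],"delta_rot": [-2.4,-17.4,-6.7],"fingers": 255},
    {"linear": [-0.256,-0.172,-0.05],"delta_rot": [-2.8,-19.9,-7.6],"fingers": 255},
  ],
)

```text
time: 0.9
tool_pos: [0.3959, 0.3369, 0.2518]
tool_rot: [0.175, 0.105, 0.979, -0.006]
contact_force: [0.5, -0.5, 0.7]
gripper_width: 0.003
```

```bash
python3 - <<'E'
from plan import *
after([-0.256,-0.172,-0.05],[-2.8,-19.9,-7.6]); p,r=load(); s=state(); print(p,s['tool_pos'],(rot(s['tool_rot']).inv()*r).magnitude(),s['joint_pos'],s['contact_force'],s['gripper_width'])
L=lean(40,b[2]);P=bw(60,40,150)
rows([(P,L)])
E
```

```text
[0.39573315 0.3378152  0.252     ] [0.39593026 0.33690752 0.25177399] 0.0021346456129521666 [ 0.71748582 -0.38496263  1.94912121 -0.27112819  1.3503261  -0.61040851] [ 0.51616215 -0.47085628  0.70936585] 0.002673997071577303
[-0.1885, -0.2077, 0.1526] [-2.8, -19.8, -7.7]
```

>>> apply_moves(
  commands=[
    {"linear": [-0.024,-0.026,0.019],"delta_rot": [-0.3,-2.5,-1],"fingers": 255},
    {"linear": [-0.047,-0.052,0.038],"delta_rot": [-0.7,-5,-1.9],"fingers": 255},
    {"linear": [-0.071,-0.078,0.057],"delta_rot": [-1,-7.4,-2.9],"fingers": 255},
    {"linear": [-0.094,-0.104,0.076],"delta_rot": [-1.4,-9.9,-3.8],"fingers": 255},
    {"linear": [-0.118,-0.13,0.095],"delta_rot": [-1.7,-12.4,-4.8],"fingers": 255},
    {"linear": [-0.141,-0.156,0.114],"delta_rot": [-2.1,-14.9,-5.8],"fingers": 255},
    {"linear": [-0.165,-0.182,0.133],"delta_rot": [-2.4,-17.3,-6.7],"fingers": 255},
    {"linear": [-0.189,-0.208,0.153],"delta_rot": [-2.8,-19.8,-7.7],"fingers": 255},
  ],
)

```text
time: 1.7
tool_pos: [0.5777, 0.0874, 0.1675]
tool_rot: [0.343, 0.033, 0.939, -0.012]
contact_force: [1.1, 0.2, -0.2]
gripper_width: 0.002
```

```bash
python3 - <<'E'
from plan import *
after([-0.189,-0.208,0.153],[-2.8,-19.8,-7.7]); p,r=load(); s=state(); print(p,s['tool_pos'],(rot(s['tool_rot']).inv()*r).magnitude(),s['joint_pos'],s['contact_force'],s['gripper_width'])
cv2.imwrite('pics/side1.png',eyes.grab_frame('side')[:,:,::-1]);crop('pics/side1.png','pics/s1c.png',205,85,395,250,4)
L=lean(40,b[2])
for P in ((130,40,45),(195,40,45),(195,36,11)): rows([(bw(*P),L)])
E
```

```text
[0.57756203 0.08832044 0.16782982] [0.57772206 0.08735331 0.1675483 ] 0.002413869674122646 [ 0.07080205 -0.47065245  2.24039059 -0.14405373  0.68202883 -1.35097077] [ 1.12195824  0.20220882 -0.17287569] 0.0017564775524086561
[0.0141, 0.0003, 0.1249] [0.0, -0.0, 0.0]
[-0.0357, 0.0003, 0.1667] [0.0, -0.0, 0.0]
[-0.0138, -0.0037, 0.1927] [0.0, -0.0, 0.0]
```

View pics/s1c.png

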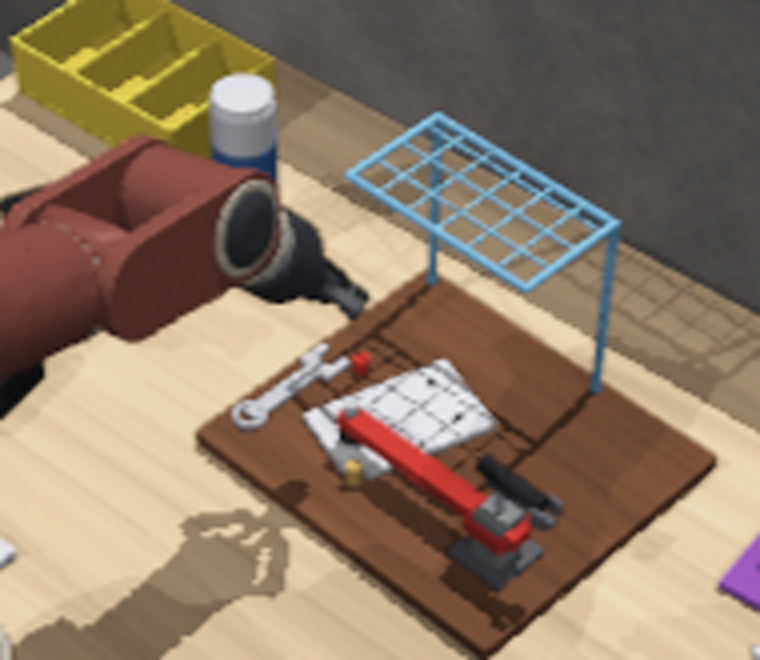

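```bash
python3 - <<'E'
from plan import *
L=lean(40,b[2])
for P in ((95,40,95),(130,40,40),(150,40,35),(170,40,30),(192,38,28),(192,38,20),(192,38,11)): rows([(bw(*P),L)])
E
```

```text
[0.0089, 0.0003, 0.0641] [0.0, -0.0, 0.0]
[0.0174, 0.0003, 0.1288] [0.0, -0.0, 0.0]
[0.0052, 0.0003, 0.1454] [0.0, -0.0, 0.0]
[-0.0069, 0.0003, 0.1621] [0.0, -0.0, 0.0]
[-0.0225, -0.0017, 0.1778] [0.0, -0.0, 0.0]
[-0.0173, -0.0017, 0.1839] [0.0, -0.0, 0.0]
[-0.0115, -0.0017, 0.1908] [0.0, -0.0, 0.0]
```

>>> apply_moves(
  commands=[
    {"linear": [0.004,0,0.032],"delta_rot": [0,0,0],"fingers": 255},
    {"linear": [0.009,0,0.064],"delta_rot": [0,0,0],"fingers": 255},
    {"linear": [0.013,0,0.096],"delta_rot": [0,0,0],"fingers": 255},
    {"linear": [0.017,0,0.129],"delta_rot": [0,0,0],"fingers": 255},
    {"linear": [0.005,0,0.145],"delta_rot": [0,0,0],"fingers": 255},
    {"linear": [-0.007,0,0.162],"delta_rot": [0,0,0],"fingers": 255},
    {"linear": [-0.022,-0.002,0.178],"delta_rot": [0,0,0],"fingers": 255},
    {"linear": [-0.022,-0.002,0.178],"delta_rot": [0,0,0],"fingers": 255},
  ],
)

```text
time: 2.55
tool_pos: [0.7095, 0.0771, 0.0453]
tool_rot: [0.341, 0.033, 0.939, -0.012]
contact_force: [0.2, 0.4, 0.6]
gripper_width: 0.001
```

```bash
python3 - <<'E'
from plan import *
after([-0.022,-0.002,0.178],[0,0,0]); p,r=load(); s=state(); print(p,s['tool_pos'],s['joint_pos'],s['contact_force'])
for n in('side','top'): cv2.imwrite(f'pics/{n}2.png',eyes.grab_frame(n)[:,:,::-1])
crop('pics/side2.png','pics/s2c.png',225,105,395,250,4);crop('pics/top2.png','pics/t2c.png',200,80,350,220,4)
L=lean(40,b[2])
for P in ((192,38,11),): rows([(bw(*P),L)])
E
```

```text
[0.70829523 0.07710394 0.04553909] [0.70951918 0.07709768 0.04529475] [ 0.03296154  0.06828609  2.01298111 -0.18430406  0.37131035 -1.31887503] [0.24384822 0.37226224 0.58664335]
[0.0105, 0.0003, 0.0128] [0.0, -0.0, 0.0]
```

View pics/s2c.png

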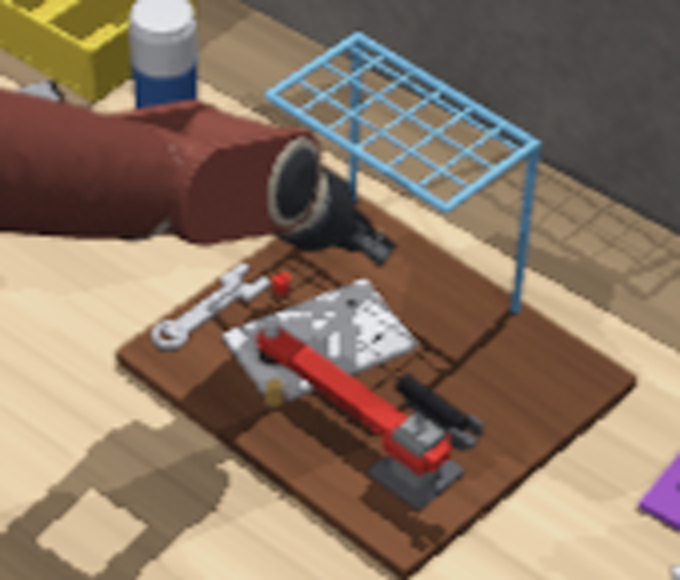

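View pics/t2c.png

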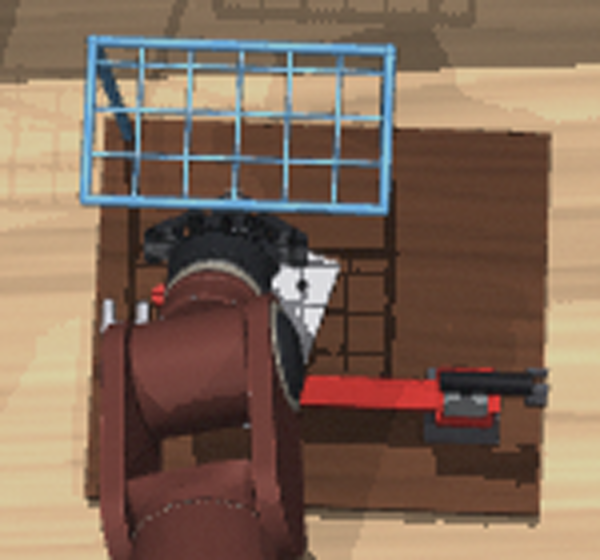

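```bash
python3 - <<'E'
from plan import *
L=lean(40,b[2])
rows([(bw(192,37,11),L),(bw(186,37,11),L),(bw(181,37,11),L),(bw(177,37,11),L)])
E
```

```text
[0.0105, -0.0007, 0.0128] [0.0, -0.0, 0.0]
[0.0151, -0.0007, 0.009] [0.0, -0.0, 0.0]
[0.0189, -0.0007, 0.0057] [0.0, -0.0, 0.0]
[0.022, -0.0007, 0.0032] [0.0, -0.0, 0.0]
```

>>> apply_moves(
  commands=[
    {"linear": [0.004,0,0.004],"delta_rot": [0,0,0],"fingers": 255},
    {"linear": [0.007,-0.001,0.009],"delta_rot": [0,0,0],"fingers": 255},
    {"linear": [0.0105,-0.001,0.013],"delta_rot": [0,0,0],"fingers": 255},
    {"linear": [0.0105,-0.001,0.013],"delta_rot": [0,0,0],"fingers": 255},
    {"linear": [0.013,-0.001,0.011],"delta_rot": [0,0,0],"fingers": 255},
    {"linear": [0.015,-0.001,0.009],"delta_rot": [0,0,0],"fingers": 255},
    {"linear": [0.017,-0.001,0.0075],"delta_rot": [0,0,0],"fingers": 255},
    {"linear": [0.017,-0.001,0.0075],"delta_rot": [0,0,0],"fingers": 255},
  ],
)

```text
time: 3.45
tool_pos: [0.6994, 0.0773, 0.0291]
tool_rot: [0.342, 0.033, 0.939, -0.012]
contact_force: [-0.1, 0.2, 0.0]
gripper_width: 0.001
```

```bash
cat > look.py <<'E'
from plan import *
import sys
k=sys.argv[1]; s=state()
def bl(X): d=np.array(X)-[b[0],b[1],.018]; c,t=np.cos(b[2]),np.sin(b[2]); return np.array([c*d[0]+t*d[1],-t*d[0]+c*d[1],d[2]])*1e3
p,r=load(); print('cmd board',bl(p).round(1),'meas board',bl(s['tool_pos']).round(1),s['contact_force'].round(1),s['joint_pos'].round(2),s['gripper_width'],s['time'])
for n in('side','top'): cv2.imwrite(f'pics/{n}{k}.png',eyes.grab_frame(n)[:,:,::-1])
crop(f'pics/side{k}.png','pics/a.png',245,125,375,245,4);crop(f'pics/top{k}.png','pics/b.png',215,100,345,220,4)
a,c=cv2.imread('pics/a.png'),cv2.imread('pics/b.png'); cv2.imwrite(f'pics/c{k}.png',cv2.resize(np.hstack([a,c]),None,fx=.77,fy=.77,interpolation=cv2.INTER_AREA))
E
python3 - <<'E'
from plan import *
after([0.017,-0.001,0.0075],[0,0,0])
E
python3 look.py 3
```

```text
cmd board [183.6  36.7  10.9] meas board [183.   37.2  11.1] [-0.1  0.2  0. ] [ 0.03  0.08  2.04 -0.2   0.34 -1.3 ] 0.001270517372987567 3.45
```

View pics/c3.png

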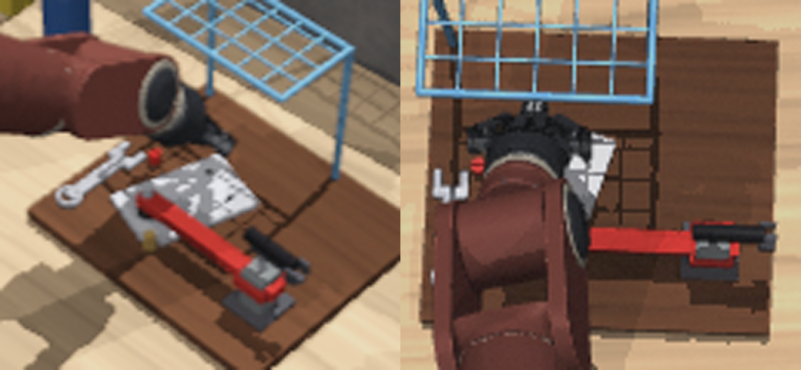

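```bash
python3 - <<'E'
from plan import *
L=lean(40,b[2])
rows([(bw(x,y,11),L) for x,y in((178,37),(174,37),(172.5,38),(171,42),(170,46),(168.5,50))])
E
```

```text
[0.0042, 0.0003, -0.0037] [0.0, -0.0, 0.0]
[0.0073, 0.0003, -0.0063] [0.0, -0.0, 0.0]
[0.0084, 0.0013, -0.0072] [0.0, -0.0, 0.0]
[0.0096, 0.0053, -0.0082] [0.0, -0.0, 0.0]
[0.0103, 0.0093, -0.0088] [0.0, -0.0, 0.0]
[0.0115, 0.0133, -0.0098] [0.0, -0.0, 0.0]
```

>>> apply_moves(
  commands=[
    {"linear": [0.002,0,-0.0018],"delta_rot": [0,0,0],"fingers": 255},
    {"linear": [0.0042,0,-0.0037],"delta_rot": [0,0,0],"fingers": 255},
    {"linear": [0.006,0,-0.005],"delta_rot": [0,0,0],"fingers": 255},
    {"linear": [0.0073,0,-0.0063],"delta_rot": [0,0,0],"fingers": 255},
    {"linear": [0.0084,0.001,-0.0072],"delta_rot": [0,0,0],"fingers": 255},
    {"linear": [0.0096,0.005,-0.0082],"delta_rot": [0,0,0],"fingers": 255},
    {"linear": [0.0103,0.009,-0.0088],"delta_rot": [0,0,0],"fingers": 255},
    {"linear": [0.0115,0.013,-0.0098],"delta_rot": [0,0,0],"fingers": 255},
  ],
)

```text
time: 4.35
tool_pos: [0.6857, 0.0916, 0.0292]
tool_rot: [0.342, 0.033, 0.939, -0.012]
contact_force: [-0.1, -0.4, 0.1]
gripper_width: 0.002
```

```bash
python3 - <<'E'
from plan import *
after([0.0115,0.013,-0.0098],[0,0,0])
E
python3 look.py 4
```

```text
cmd board [168.5  49.7  11. ] meas board [168.2  50.6  11.2] [-0.1 -0.4  0.1] [ 0.06  0.05  2.07 -0.26  0.34 -1.22] 0.0022135978439955625 4.35
```

View pics/c4.png

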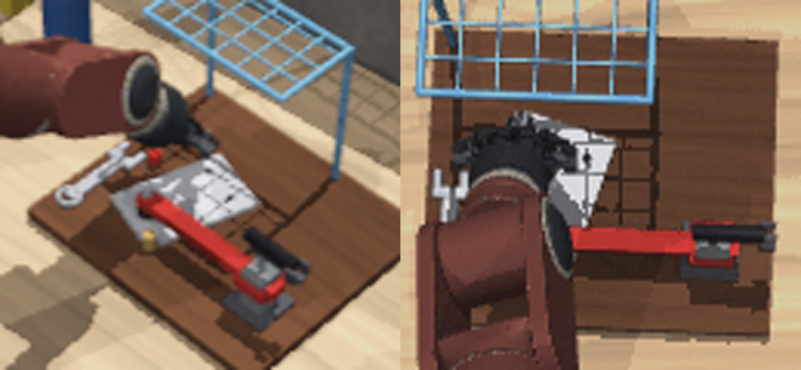

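```bash
python3 - <<'E'
from plan import *
s=state()
for n,(x0,y0) in (('side',(285,140)),('top',(225,110))):
    im=cv2.imread(f'pics/{n}4.png')
    u=proj(n,s['tool_pos']); c=proj(n,[.681,.085,.026]); print(n,u,c)
    k=10; cr=cv2.resize(im[y0:y0+55,x0:x0+55],None,fx=k,fy=k,interpolation=cv2.INTER_NEAREST)
    for q,col in((u,(0,255,0)),(c,(0,0,255))): cv2.circle(cr,tuple(int((q[i]+.5-(x0,y0)[i])*k) for i in(0,1)),4,col,-1)
    cv2.imwrite(f'pics/z{n}4.png',cr)
cv2.imwrite('pics/z4.png',cv2.resize(np.hstack([cv2.imread('pics/zside4.png'),cv2.imread('pics/ztop4.png')]),(800,400)))
E
```

```text
side [315.34939004 172.42596407] [315.99663573 174.48317998]
top [254.42890184 134.88909816] [256.67140528 136.43903698]
```

View pics/z4.png

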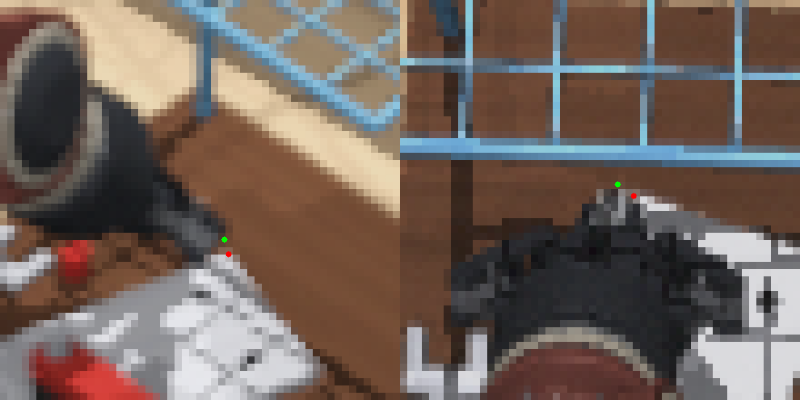

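```bash
python3 - <<'E'
from plan import *
L=lean(40,b[2])
rows([(bw(*q),L) for q in((178,48,13),(188,42,13),(188,36,11),(188,36,9),(188,36,7),(188,36,5))])
E
```

```text
[-0.0086, -0.0017, 0.0046] [0.0, -0.0, 0.0]
[-0.0163, -0.0077, 0.011] [0.0, -0.0, 0.0]
[-0.015, -0.0137, 0.0125] [0.0, -0.0, 0.0]
[-0.0137, -0.0137, 0.0141] [0.0, -0.0, 0.0]
[-0.0124, -0.0137, 0.0156] [0.0, -0.0, 0.0]
[-0.0111, -0.0137, 0.0171] [0.0, -0.0, 0.0]
```

>>> apply_moves(
  commands=[
    {"linear": [-0.0086,-0.002,0.0046],"delta_rot": [0,0,0],"fingers": 255},
    {"linear": [-0.016,-0.008,0.011],"delta_rot": [0,0,0],"fingers": 255},
    {"linear": [-0.015,-0.014,0.0125],"delta_rot": [0,0,0],"fingers": 255},
    {"linear": [-0.0144,-0.014,0.0133],"delta_rot": [0,0,0],"fingers": 255},
    {"linear": [-0.0137,-0.014,0.014],"delta_rot": [0,0,0],"fingers": 255},
    {"linear": [-0.013,-0.014,0.0148],"delta_rot": [0,0,0],"fingers": 255},
    {"linear": [-0.0124,-0.014,0.0155],"delta_rot": [0,0,0],"fingers": 255},
    {"linear": [-0.0124,-0.014,0.0155],"delta_rot": [0,0,0],"fingers": 255},
  ],
)

```text
time: 5.25
tool_pos: [0.7037, 0.0761, 0.0249]
tool_rot: [0.341, 0.033, 0.939, -0.012]
contact_force: [-0.0, 1.1, -0.5]
gripper_width: -0.001
```

```bash
python3 - <<'E'
from plan import *
after([-0.0124,-0.014,0.0155],[0,0,0])
L=lean(40,b[2])
rows([(bw(*q),L) for q in((188,36,5),(180,36,7),(176,36,7),(172,36,7))])
E
python3 look.py 5
python3 - <<'E'
from plan import *
s=state()
for n,(x0,y0) in (('side',(285,140)),('top',(225,110))):
    im=cv2.imread(f'pics/{n}5.png')
    k=10; cr=cv2.resize(im[y0:y0+55,x0:x0+55],None,fx=k,fy=k,interpolation=cv2.INTER_NEAREST)
    for q,col in((proj(n,s['tool_pos']),(0,255,0)),(proj(n,[.681,.085,.026]),(0,0,255))): cv2.circle(cr,tuple(int((q[i]+.5-(x0,y0)[i])*k) for i in(0,1)),4,col,-1)
    cv2.imwrite(f'pics/z{n}.png',cr)
cv2.imwrite('pics/z5.png',cv2.resize(np.hstack([cv2.imread('pics/zside.png'),cv2.imread('pics/ztop.png')]),(800,400)))
E
```

```text
[0.0013, 0.0003, 0.0016] [0.0, -0.0, 0.0]
[0.0061, 0.0003, -0.005] [0.0, -0.0, 0.0]
[0.0092, 0.0003, -0.0076] [0.0, -0.0, 0.0]
[0.0123, 0.0003, -0.0102] [0.0, -0.0, 0.0]
cmd board [187.9  35.7   7.1] meas board [187.3  36.4   6.9] [-0.   1.1 -0.5] [ 0.03  0.09  2.03 -0.2   0.33 -1.3 ] -0.0007489066272376152 5.25
```

View pics/z5.png

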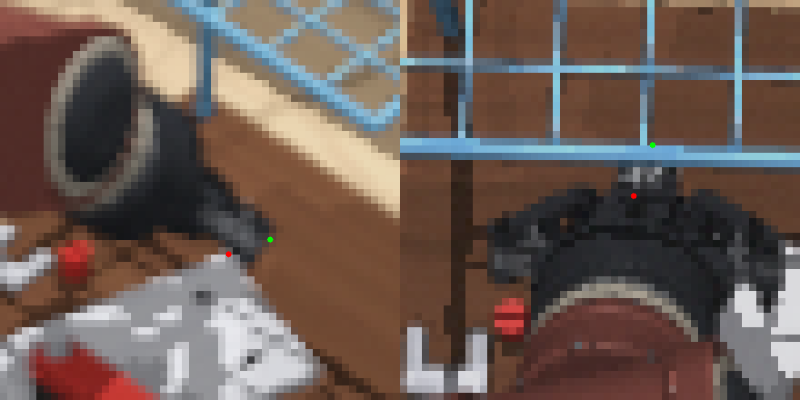

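>>> apply_moves(
  commands=[
    {"linear": [0.0015,-0.001,-0.0012],"delta_rot": [0,0,0],"fingers": 255},
    {"linear": [0.003,-0.002,-0.0025],"delta_rot": [0,0,0],"fingers": 255},
    {"linear": [0.0046,-0.003,-0.0037],"delta_rot": [0,0,0],"fingers": 255},
    {"linear": [0.0061,-0.003,-0.005],"delta_rot": [0,0,0],"fingers": 255},
    {"linear": [0.0076,-0.003,-0.0063],"delta_rot": [0,0,0],"fingers": 255},
    {"linear": [0.0092,-0.003,-0.0076],"delta_rot": [0,0,0],"fingers": 255},
    {"linear": [0.0108,-0.003,-0.0089],"delta_rot": [0,0,0],"fingers": 255},
    {"linear": [0.0123,-0.003,-0.0102],"delta_rot": [0,0,0],"fingers": 255},
  ],
)

```text
time: 6.15
tool_pos: [0.6877, 0.074, 0.0251]
tool_rot: [0.342, 0.033, 0.939, -0.012]
contact_force: [-0.2, 0.2, -1.5]
gripper_width: -0.001
```

```bash
python3 - <<'E'
from plan import *
after([0.0123,-0.003,-0.0102],[0,0,0])
E
cat > zoom.py <<'E'
from plan import *
k0=sys.argv[1]; s=state()
o=[]
for n,(x0,y0) in (('side',(270,140)),('top',(225,115))):
    im=cv2.imread(f'pics/{n}{k0}.png')
    k=7; cr=cv2.resize(im[y0:y0+75,x0:x0+57],None,fx=k,fy=k,interpolation=cv2.INTER_NEAREST)
    for q,col in((proj(n,s['tool_pos']),(0,255,0)),(proj(n,[.681,.085,.026]),(0,0,255)),(proj(n,w(b,(142,87,26))),(255,0,0)),(proj(n,w(b,(-8,87,26))),(255,0,0)),(proj(n,w(b,(142,-8,26))),(255,0,0))): cv2.circle(cr,tuple(int((q[i]+.5-(x0,y0)[i])*k) for i in(0,1)),3,col,-1)
    o.append(cr)
cv2.imwrite(f'pics/z{k0}.png',np.hstack(o))
E
python3 look.py 6; python3 zoom.py 6
```

```text
cmd board [172.   32.7   7. ] meas board [171.5  33.2   7.1] [-0.2  0.2 -1.5] [ 0.03  0.06  2.07 -0.2   0.33 -1.31] -0.0005450701221952057 6.15
```

View pics/z6.png

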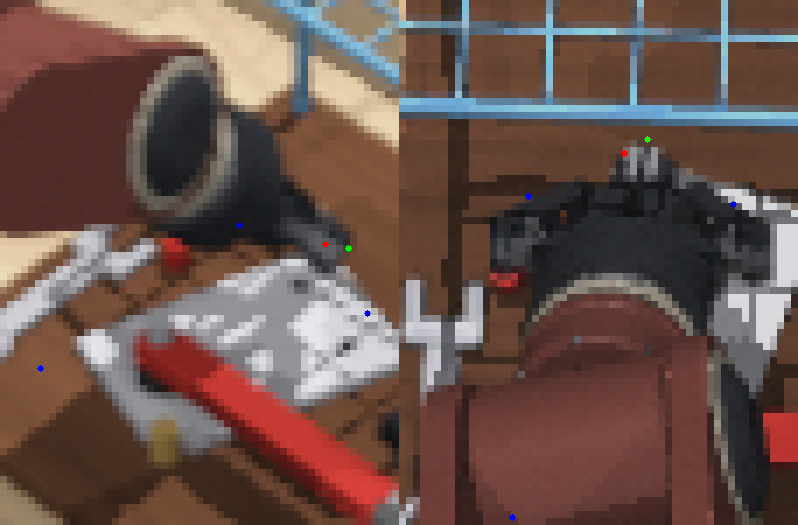

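```bash
python3 - <<'E'
from plan import *
L=lean(40,b[2])
rows([(bw(*q),L) for q in((168,33,7),(166,36,7),(164,40,7),(162,44,7))])
E
```

```text
[0.003, 0.0003, -0.0025] [0.0, -0.0, 0.0]
[0.0046, 0.0033, -0.0038] [0.0, -0.0, 0.0]
[0.0061, 0.0073, -0.0051] [0.0, -0.0, 0.0]
[0.0076, 0.0113, -0.0064] [0.0, -0.0, 0.0]
```

>>> apply_moves(
  commands=[
    {"linear": [0.0015,0,-0.0013],"delta_rot": [0,0,0],"fingers": 255},
    {"linear": [0.003,0,-0.0025],"delta_rot": [0,0,0],"fingers": 255},
    {"linear": [0.0038,0.0015,-0.0032],"delta_rot": [0,0,0],"fingers": 255},
    {"linear": [0.0046,0.003,-0.0038],"delta_rot": [0,0,0],"fingers": 255},
    {"linear": [0.0053,0.005,-0.0044],"delta_rot": [0,0,0],"fingers": 255},
    {"linear": [0.0061,0.007,-0.0051],"delta_rot": [0,0,0],"fingers": 255},
    {"linear": [0.0061,0.007,-0.0051],"delta_rot": [0,0,0],"fingers": 255},
    {"linear": [0.0061,0.007,-0.0051],"delta_rot": [0,0,0],"fingers": 255},
  ],
)

```text
time: 7.05
tool_pos: [0.6805, 0.0817, 0.0251]
tool_rot: [0.342, 0.033, 0.939, -0.012]
contact_force: [0.3, -0.9, -0.6]
gripper_width: -0.003
```

```bash
python3 - <<'E'
from plan import *
after([0.0061,0.007,-0.0051],[0,0,0])
E
python3 look.py 7; python3 zoom.py 7
```

```text
cmd board [164.   39.7   7. ] meas board [163.7  40.3   7.1] [ 0.3 -0.9 -0.6] [ 0.04  0.04  2.08 -0.23  0.33 -1.27] -0.002773840968282718 7.05
```

View pics/z7.png

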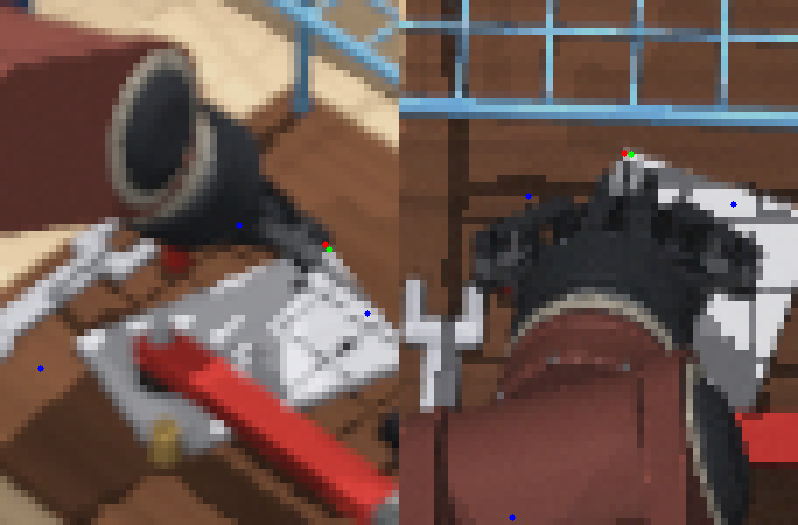

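```bash
python3 - <<'E'
from plan import *
L=lean(40,b[2])
rows([(bw(*q),L) for q in((172,39,8),(180,36,7),(180,36,5),(180,36,3.5))])
E
```

```text
[-0.0068, -0.0007, 0.0044] [0.0, -0.0, 0.0]
[-0.0123, -0.0037, 0.0103] [0.0, -0.0, 0.0]
[-0.011, -0.0037, 0.0118] [0.0, -0.0, 0.0]
[-0.01, -0.0037, 0.0129] [0.0, -0.0, 0.0]
```

>>> apply_moves(
  commands=[
    {"linear": [-0.0068,-0.001,0.0044],"delta_rot": [0,0,0],"fingers": 255},
    {"linear": [-0.0123,-0.004,0.0103],"delta_rot": [0,0,0],"fingers": 255},
    {"linear": [-0.0123,-0.004,0.0103],"delta_rot": [0,0,0],"fingers": 255},
    {"linear": [-0.0117,-0.004,0.011],"delta_rot": [0,0,0],"fingers": 255},
    {"linear": [-0.011,-0.004,0.0118],"delta_rot": [0,0,0],"fingers": 255},
    {"linear": [-0.0105,-0.004,0.0124],"delta_rot": [0,0,0],"fingers": 255},
    {"linear": [-0.01,-0.004,0.0129],"delta_rot": [0,0,0],"fingers": 255},
    {"linear": [-0.01,-0.004,0.0129],"delta_rot": [0,0,0],"fingers": 255},
  ],
)

```text
time: 7.95
tool_pos: [0.6958, 0.0765, 0.0214]
tool_rot: [0.341, 0.033, 0.939, -0.012]
contact_force: [-0.8, -0.6, -0.6]
gripper_width: -0.0
```

```bash
python3 - <<'E'
from plan import *
after([-0.01,-0.004,0.0129],[0,0,0])
L=lean(40,b[2])
rows([(bw(*q),L) for q in((172,36,3.5),(164,36,3.5),(160,36,3.5))])
E
python3 look.py 8; python3 zoom.py 8
```

```text
[0.0061, 0.0003, -0.0051] [0.0, -0.0, 0.0]
[0.0122, 0.0003, -0.0102] [0.0, -0.0, 0.0]
[0.0153, 0.0003, -0.0128] [0.0, -0.0, 0.0]
cmd board [180.   35.7   3.5] meas board [179.4  36.2   3.4] [-0.8 -0.6 -0.6] [ 0.03  0.08  2.05 -0.21  0.32 -1.29] -0.0003381667194225156 7.95
```

View pics/z8.png

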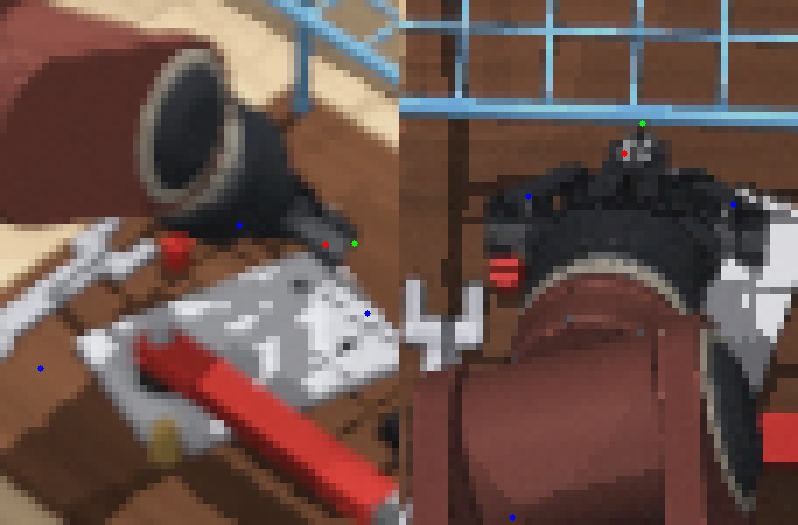

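```bash
python3 - <<'E'
from plan import *
o=[];s=state()
for n in('side','top'):
    im=cv2.imread(f'pics/{n}8.png').astype(float); u=proj(n,s['tool_pos']); x0,y0=int(u[0])-13,int(u[1])-13
    k=15; cr=cv2.resize(np.clip(im[y0:y0+27,x0:x0+27]*2.2,0,255).astype(np.uint8),None,fx=k,fy=k,interpolation=cv2.INTER_NEAREST)
    Q=rot(s['tool_rot'])
    for dx,dz,col in((0,0,(0,255,0)),(.011,0,(0,255,255)),(-.011,0,(255,255,0)),(0,-.019,(255,0,255)),(0,-.04,(255,0,0))):
        q=proj(n,s['tool_pos']+Q.apply([dx,0,dz])); cv2.circle(cr,(int((q[0]+.5-x0)*k),int((q[1]+.5-y0)*k)),4,col,-1)
    o.append(cr)
cv2.imwrite('pics/zz8.png',np.hstack(o))
E
```

```text
(no output)
```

View pics/zz8.png

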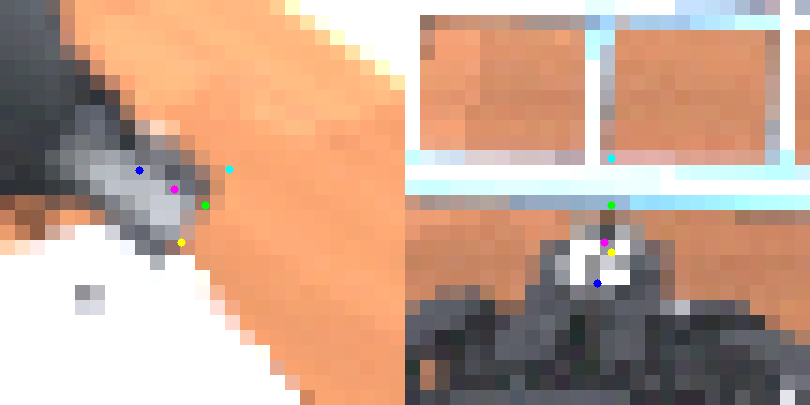

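```bash
python3 - <<'E'
from plan import *
from look import bl
E
python3 - <<'E'
from plan import *
def bl(X): d=np.array(X)-[b[0],b[1],.018]; c,t=np.cos(b[2]),np.sin(b[2]); return np.array([c*d[0]+t*d[1],-t*d[0]+c*d[1],d[2]])*1e3
s=state()
ut=proj('top',s['tool_pos']).astype(int)-13; us=proj('side',s['tool_pos']).astype(int)-13
for (a,c) in (((200,235),(195,225)),((200,215),(205,205)),((200,240),(180,245))):
    P,e=tri((a[0]/15+ut[0]-.5,a[1]/15+ut[1]-.5),(c[0]/15+us[0]-.5,c[1]/15+us[1]-.5)); print(bl(P).round(1),round(e,4))
E
```

```text
[175.2  37.   -1. ] 0.0022
[178.3  36.8   4.1] 0.0023
[174.6  38.7  -8.4] 0.0017Traceback (most recent call last):
  File "<stdin>", line 2, in <module>
  File "look.py", line 3, in <module>
    k=sys.argv[1]; s=state()
      ~~~~~~~~^^^
IndexError: list index out of range
```

>>> apply_moves(
  commands=[
    {"linear": [0.003,0,-0.0025],"delta_rot": [0,0,0],"fingers": 255},
    {"linear": [0.006,0,-0.005],"delta_rot": [0,0,0],"fingers": 255},
    {"linear": [0.009,0,-0.0075],"delta_rot": [0,0,0],"fingers": 255},
    {"linear": [0.0107,0,-0.009],"delta_rot": [0,0,0],"fingers": 255},
    {"linear": [0.0122,0,-0.0102],"delta_rot": [0,0,0],"fingers": 255},
    {"linear": [0.0138,0,-0.0115],"delta_rot": [0,0,0],"fingers": 255},
    {"linear": [0.0153,0,-0.0128],"delta_rot": [0,0,0],"fingers": 255},
    {"linear": [0.0153,0,-0.0128],"delta_rot": [0,0,0],"fingers": 255},
  ],
)

```text
time: 8.85
tool_pos: [0.6759, 0.0778, 0.0215]
tool_rot: [0.341, 0.033, 0.939, -0.012]
contact_force: [-0.0, 0.5, 0.4]
gripper_width: 0.002
```

```bash
python3 - <<'E'
from plan import *
after([0.0153,0,-0.0128],[0,0,0])
E
python3 look.py 9; python3 zoom.py 9
```

```text
cmd board [160.   35.7   3.5] meas board [159.5  36.2   3.5] [-0.   0.5  0.4] [ 0.04  0.04  2.1  -0.22  0.32 -1.28] 0.00188591635118008 8.85
```

View pics/z9.png

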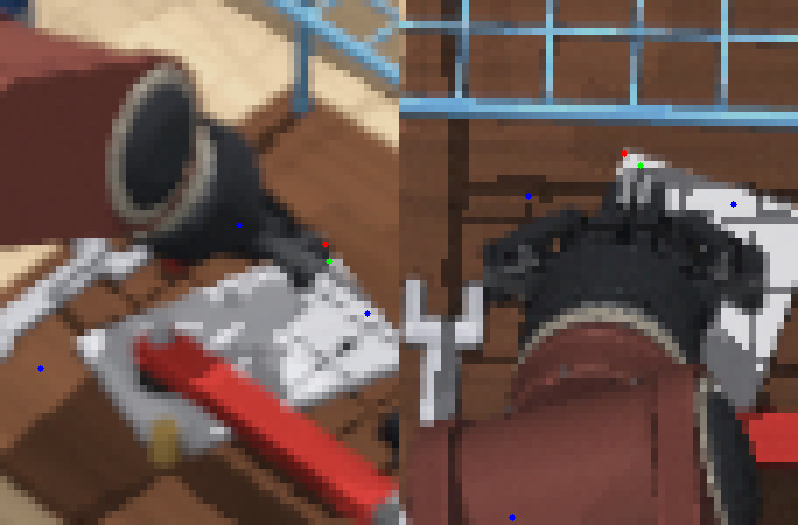

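```bash
python3 - <<'E'
from plan import *
L=lean(40,b[2])
rows([(bw(*q),L) for q in((170,36,6),(186,36,6),(186,36,3),(186,36,1),(186,36,-1))])
E
```

```text
[-0.0093, 0.0003, 0.0045] [0.0, -0.0, 0.0]
[-0.0215, 0.0003, 0.0148] [0.0, -0.0, 0.0]
[-0.0196, 0.0003, 0.0171] [0.0, -0.0, 0.0]
[-0.0183, 0.0003, 0.0186] [0.0, -0.0, 0.0]
[-0.017, 0.0003, 0.0201] [0.0, -0.0, 0.0]
```

>>> apply_moves(
  commands=[
    {"linear": [-0.0093,0,0.0045],"delta_rot": [0,0,0],"fingers": 255},
    {"linear": [-0.0215,0,0.0148],"delta_rot": [0,0,0],"fingers": 255},
    {"linear": [-0.0196,0,0.0171],"delta_rot": [0,0,0],"fingers": 255},
    {"linear": [-0.0189,0,0.0179],"delta_rot": [0,0,0],"fingers": 255},
    {"linear": [-0.0183,0,0.0186],"delta_rot": [0,0,0],"fingers": 255},
    {"linear": [-0.0176,0,0.0194],"delta_rot": [0,0,0],"fingers": 255},
    {"linear": [-0.017,0,0.0201],"delta_rot": [0,0,0],"fingers": 255},
    {"linear": [-0.017,0,0.0201],"delta_rot": [0,0,0],"fingers": 255},
  ],
)

```text
time: 9.75
tool_pos: [0.7017, 0.0761, 0.0168]
tool_rot: [0.341, 0.033, 0.939, -0.012]
contact_force: [-0.8, 0.2, 0.3]
gripper_width: 0.001
```

```bash
python3 - <<'E'
from plan import *
after([-0.017,0,0.0201],[0,0,0])
L=lean(40,b[2])
rows([(bw(*q),L) for q in((186,36,-3),(186,36,-5),(186,36,-7))])
E
python3 look.py 10; python3 zoom.py 10
```

```text
[0.0013, 0.0003, 0.0016] [0.0, -0.0, 0.0]
[0.0025, 0.0003, 0.0031] [0.0, -0.0, 0.0]
[0.0038, 0.0003, 0.0046] [0.0, -0.0, 0.0]
cmd board [185.9  35.7  -1. ] meas board [185.3  36.2  -1.2] [-0.8  0.2  0.3] [ 0.03  0.1   2.04 -0.21  0.32 -1.29] 0.0007405345953642237 9.75
```

View pics/z10.png

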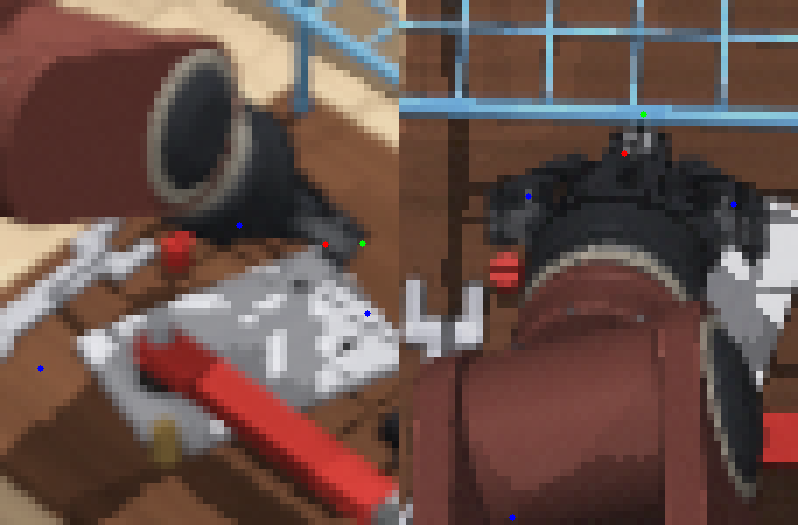

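>>> apply_moves(
  commands=[
    {"linear": [0.0006,0,0.0008],"delta_rot": [0,0,0],"fingers": 255},
    {"linear": [0.0013,0,0.0016],"delta_rot": [0,0,0],"fingers": 255},
    {"linear": [0.0019,0,0.0023],"delta_rot": [0,0,0],"fingers": 255},
    {"linear": [0.0025,0,0.0031],"delta_rot": [0,0,0],"fingers": 255},
    {"linear": [0.0025,0,0.0031],"delta_rot": [0,0,0],"fingers": 255},
    {"linear": [0.0025,0,0.0031],"delta_rot": [0,0,0],"fingers": 255},
    {"linear": [0.0025,0,0.0031],"delta_rot": [0,0,0],"fingers": 255},
    {"linear": [0.0025,0,0.0031],"delta_rot": [0,0,0],"fingers": 255},
  ],
)

```text
time: 10.65
tool_pos: [0.7022, 0.076, 0.0132]
tool_rot: [0.342, 0.033, 0.939, -0.012]
contact_force: [0.3, -0.5, 1.1]
gripper_width: -0.001
```

```bash
python3 - <<'E'
from plan import *
after([0.0025,0,0.0031],[0,0,0])
L=lean(40,b[2])
rows([(bw(*q),L) for q in((186,36,-7),(186,36,-9))])
E
python3 look.py 11; python3 zoom.py 11
```

```text
[0.0013, 0.0003, 0.0015] [0.0, -0.0, 0.0]
[0.0026, 0.0003, 0.0031] [0.0, -0.0, 0.0]
cmd board [186.   35.7  -5. ] meas board [185.8  36.2  -4.8] [ 0.3 -0.5  1.1] [ 0.03  0.11  2.04 -0.22  0.31 -1.29] -0.0012096126331086964 10.65
```

View pics/z11.png

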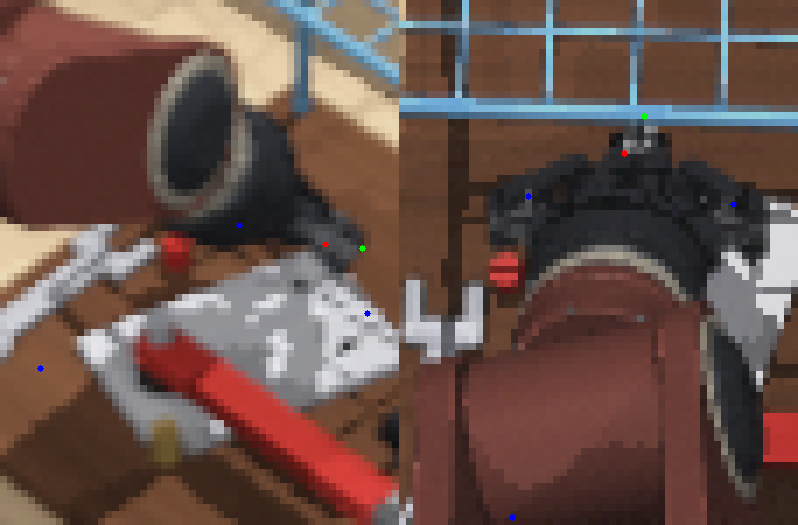

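```bash
python3 - <<'E'
from plan import *
L=lean(40,b[2])
rows([(bw(*q),L) for q in((180,36,-4.5),(168,36,-4.5))])
E
```

```text
[0.0043, 0.0003, -0.0042] [0.0, -0.0, 0.0]
[0.0135, 0.0003, -0.0119] [0.0, -0.0, 0.0]
```

>>> apply_moves(
  commands=[
    {"linear": [0.002,0,-0.0021],"delta_rot": [0,0,0],"fingers": 255},
    {"linear": [0.0043,0,-0.0042],"delta_rot": [0,0,0],"fingers": 255},
    {"linear": [0.006,0,-0.0055],"delta_rot": [0,0,0],"fingers": 255},
    {"linear": [0.0075,0,-0.0068],"delta_rot": [0,0,0],"fingers": 255},
    {"linear": [0.009,0,-0.008],"delta_rot": [0,0,0],"fingers": 255},
    {"linear": [0.0105,0,-0.0094],"delta_rot": [0,0,0],"fingers": 255},
    {"linear": [0.012,0,-0.0106],"delta_rot": [0,0,0],"fingers": 255},
    {"linear": [0.0135,0,-0.0119],"delta_rot": [0,0,0],"fingers": 255},
  ],
)

```text
time: 11.55
tool_pos: [0.6841, 0.0773, 0.0136]
tool_rot: [0.342, 0.033, 0.939, -0.012]
contact_force: [0.2, 0.9, 0.1]
gripper_width: 0.001
```

```bash
python3 - <<'E'
from plan import *
after([0.0135,0,-0.0119],[0,0,0])
E
python3 look.py 12; python3 zoom.py 12
```

```text
cmd board [168.   35.7  -4.5] meas board [167.6  36.2  -4.4] [0.2 0.9 0.1] [ 0.03  0.07  2.08 -0.23  0.31 -1.28] 0.001246942717723332 11.55
```

View pics/z12.png

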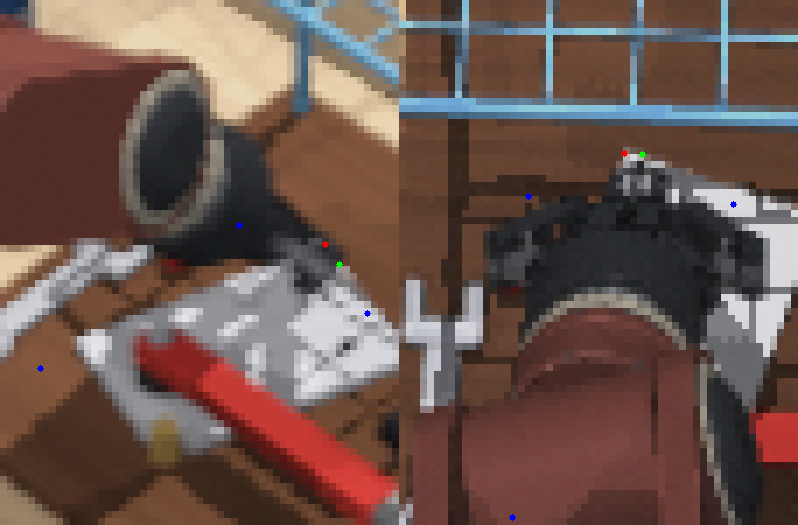

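```bash
python3 - <<'E'
from plan import *
o=[];s=state();print(s['tool_pos'])
for n in('side','top'):
    im=cv2.imread(f'pics/{n}12.png').astype(float); u=proj(n,s['tool_pos']); x0,y0=int(u[0])-16,int(u[1])-8
    print(n,x0,y0)
    k=16; cr=cv2.resize(np.clip(255*(im[y0:y0+25,x0:x0+25]/255)**.5,0,255).astype(np.uint8),None,fx=k,fy=k,interpolation=cv2.INTER_NEAREST)
    Q=rot(s['tool_rot'])
    for dx,dz,col in((0,0,(0,255,0)),(.011,0,(0,255,255)),(-.011,0,(255,255,0)),(0,-.019,(255,0,255)),(0,-.04,(255,0,0))):
        q=proj(n,s['tool_pos']+Q.apply([dx,0,dz])); cv2.circle(cr,(int((q[0]+.5-x0)*k),int((q[1]+.5-y0)*k)),4,col,-1)
    o.append(cr)
cv2.imwrite('pics/zz12.png',np.hstack(o))
E
```

```text
[0.68390172 0.07729769 0.01348288]
side 301 169
top 243 128
```

View pics/zz12.png

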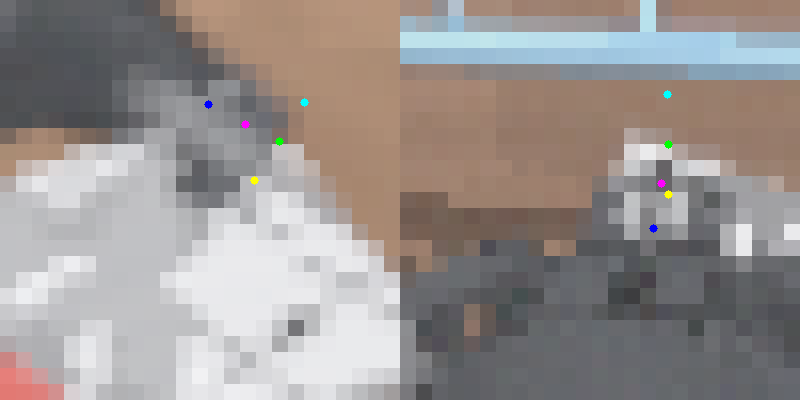

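```bash
cat >> plan.py <<'E'
def bl(X): d=np.array(X)-[b[0],b[1],.018]; c,t=np.cos(b[2]),np.sin(b[2]); return np.array([c*d[0]+t*d[1],-t*d[0]+c*d[1],d[2]])*1e3
E
python3 - <<'E'
from plan import *
for a,c in(((258.4,137.8),(316.9,177.9)),((258.4,137.8),(318.5,176)),((258.4,137.8),(315.5,180)),((258.4,139),(316.9,177.9))):
    P,e=tri(a,c); print(bl(P).round(1),round(e,4))
# earlier mid pose check: compare at frame 4 corner
s=state();print(bl(s['tool_pos']))
E
```

```text
[164.1  38.8  -7. ] 0.0006
[163.8  35.7   4.6] 0.0079
[164.9  41.8 -20.2] 0.0062
[160.4  37.5  -3.9] 0.0035
[167.44974852  36.176397    -4.5171164 ]
```

```bash
python3 - <<'E'
from plan import *
L=lean(40,b[2])
rows([(bw(*q),L) for q in((176,36,-3),(190,36,-3),(190,36,-5),(190,36,-7),(190,36,-9))])
E
```

```text
[-0.0071, 0.0003, 0.004] [0.0, -0.0, 0.0]
[-0.0178, 0.0003, 0.013] [0.0, -0.0, 0.0]
[-0.0165, 0.0003, 0.0145] [0.0, -0.0, 0.0]
[-0.0152, 0.0003, 0.016] [0.0, -0.0, 0.0]
[-0.014, 0.0003, 0.0176] [0.0, -0.0, 0.0]
```

>>> apply_moves(
  commands=[
    {"linear": [-0.0071,0,0.004],"delta_rot": [0,0,0],"fingers": 255},
    {"linear": [-0.0178,0,0.013],"delta_rot": [0,0,0],"fingers": 255},
    {"linear": [-0.0165,0,0.0145],"delta_rot": [0,0,0],"fingers": 255},
    {"linear": [-0.0158,0,0.0153],"delta_rot": [0,0,0],"fingers": 255},
    {"linear": [-0.0152,0,0.016],"delta_rot": [0,0,0],"fingers": 255},
    {"linear": [-0.0152,0,0.016],"delta_rot": [0,0,0],"fingers": 255},
    {"linear": [-0.0152,0,0.016],"delta_rot": [0,0,0],"fingers": 255},
    {"linear": [-0.0152,0,0.016],"delta_rot": [0,0,0],"fingers": 255},
  ],
)

```text
time: 12.45
tool_pos: [0.7059, 0.0758, 0.0111]
tool_rot: [0.342, 0.033, 0.939, -0.012]
contact_force: [-0.2, 1.1, -0.4]
gripper_width: 0.005
```

```bash
python3 - <<'E'
from plan import *
after([-0.0152,0,0.016],[0,0,0])
L=lean(40,b[2])
rows([(bw(*q),L) for q in((190,36,-9),(190,36,-11))])
E
python3 look.py 13; python3 zoom.py 13
```

```text
[0.0012, 0.0003, 0.0016] [0.0, -0.0, 0.0]
[0.0025, 0.0003, 0.0031] [0.0, -0.0, 0.0]
cmd board [190.   35.7  -7. ] meas board [189.5  36.2  -6.9] [-0.2  1.1 -0.4] [ 0.03  0.12  2.03 -0.22  0.3  -1.29] 0.004526112928442767 12.45
```

View pics/z13.png

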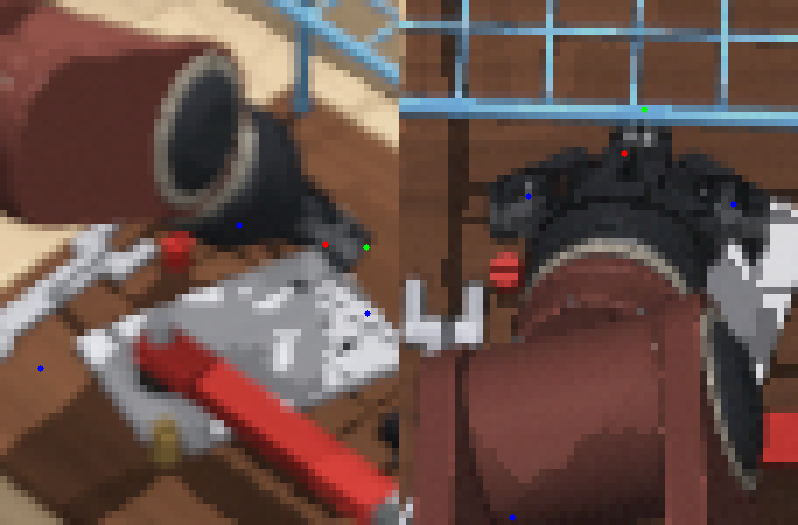

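>>> apply_moves(
  commands=[
    {"linear": [0.0006,0,0.0008],"delta_rot": [0,0,0],"fingers": 255},
    {"linear": [0.0012,0,0.0016],"delta_rot": [0,0,0],"fingers": 255},
    {"linear": [0.0018,0,0.0024],"delta_rot": [0,0,0],"fingers": 255},
    {"linear": [0.0025,0,0.0031],"delta_rot": [0,0,0],"fingers": 255},
    {"linear": [0.0025,0,0.0031],"delta_rot": [0,0,0],"fingers": 255},
    {"linear": [0.0025,0,0.0031],"delta_rot": [0,0,0],"fingers": 255},
    {"linear": [0.0025,0,0.0031],"delta_rot": [0,0,0],"fingers": 255},
    {"linear": [0.0025,0,0.0031],"delta_rot": [0,0,0],"fingers": 255},
  ],
)

```text
time: 13.35
tool_pos: [0.707, 0.0758, 0.0083]
tool_rot: [0.343, 0.033, 0.939, -0.012]
contact_force: [-2.4, -0.7, 6.1]
gripper_width: -0.001
```

```bash
python3 - <<'E'
from plan import *
after([0.0025,0,0.0031],[0,0,0])
p,r=load();s=state();print(bl(p),bl(s['tool_pos']),s['contact_force'],s['ft_torque'],s['joint_efforts'].round(2),r.as_matrix().round(3),rot(s['tool_rot']).as_matrix().round(3),s['gripper_width'])
E
```

```text
[190.03556405  35.71420354 -10.99267509] [190.57160845  36.33699193  -9.70839098] [-2.43967848 -0.67559372  6.08283618] [-0.00994207  0.14555387  0.02103457] [ -0.24 -32.96 -28.8   -0.14  -1.71  -0.  ] [[-0.765  0.07   0.641]
 [ 0.054  0.998 -0.045]
 [-0.642  0.    -0.766]] [[-0.763  0.07   0.642]
 [ 0.054  0.998 -0.045]
 [-0.644  0.    -0.765]] -0.0007204324866306259
```

```bash
cat > zz.py <<'E'
from plan import *
k0=sys.argv[1]
o=[];s=state()
for n in('side','top'):
    f=eyes.grab_frame(n)[:,:,::-1]; cv2.imwrite(f'pics/{n}{k0}.png',f)
    im=f.astype(float); u=proj(n,s['tool_pos']); x0,y0=int(u[0])-14,int(u[1])-10
    k=16; cr=cv2.resize(np.clip(255*(im[y0:y0+25,x0:x0+25]/255)**.5,0,255).astype(np.uint8),None,fx=k,fy=k,interpolation=cv2.INTER_NEAREST)
    Q=rot(s['tool_rot'])
    for dz,col in((0,(0,255,0)),(-.01,(0,255,255)),(-.02,(255,0,255)),(-.03,(255,0,0))):
      for dx in(-.011,0,.011):
        q=proj(n,s['tool_pos']+Q.apply([dx,0,dz])); cv2.circle(cr,(int((q[0]+.5-x0)*k),int((q[1]+.5-y0)*k)),3,col,-1)
    q=proj(n,[.6812,.0851,.026]);cv2.circle(cr,(int((q[0]+.5-x0)*k),int((q[1]+.5-y0)*k)),5,(0,0,255),1)
    o.append(cr)
cv2.imwrite(f'pics/zz{k0}.png',np.hstack(o))
E
python3 zz.py 14
```

```text
(no output)
```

View pics/zz14.png

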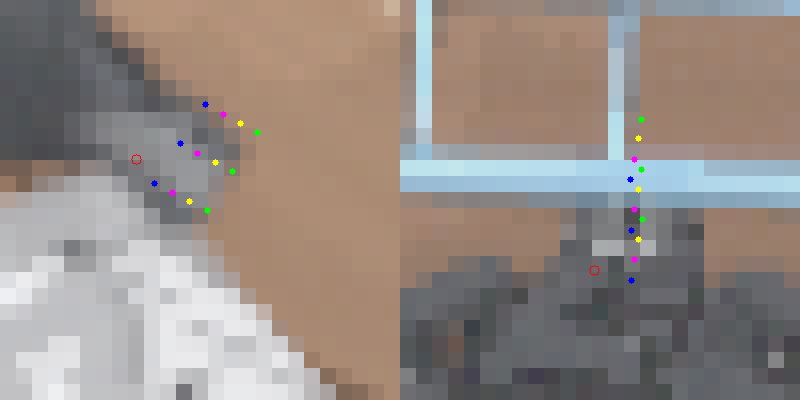

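```bash
python3 - <<'E'
from plan import *
o=[];s=state()
n='side';im=cv2.imread('pics/side14.png').astype(float); u=proj(n,s['tool_pos']); x0,y0=int(u[0])-14,int(u[1])-10;k=16
for e in(0,10,20,30):
    cr=cv2.resize(np.clip(255*(im[y0:y0+25,x0:x0+25]/255)**.5,0,255).astype(np.uint8),None,fx=k,fy=k,interpolation=cv2.INTER_NEAREST)
    Q=rot(s['tool_rot'])
    q=[proj(n,s['tool_pos']+Q.apply([dx,dy,-e/1e3])) for dx,dy in((-.011,-.01),(.011,-.01),(.011,.01),(-.011,.01))]
    q=np.array([((a[0]+.5-x0)*k,(a[1]+.5-y0)*k) for a in q]).astype(int); cv2.polylines(cr,[q],True,(0,255,0),2)
    cv2.putText(cr,str(e),(10,380),0,1,(0,0,255),2); o.append(cr)
cv2.imwrite('pics/e.png',cv2.resize(np.vstack([np.hstack(o[:2]),np.hstack(o[2:])]),(600,600)))
E
```

```text
(no output)
```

View pics/e.png

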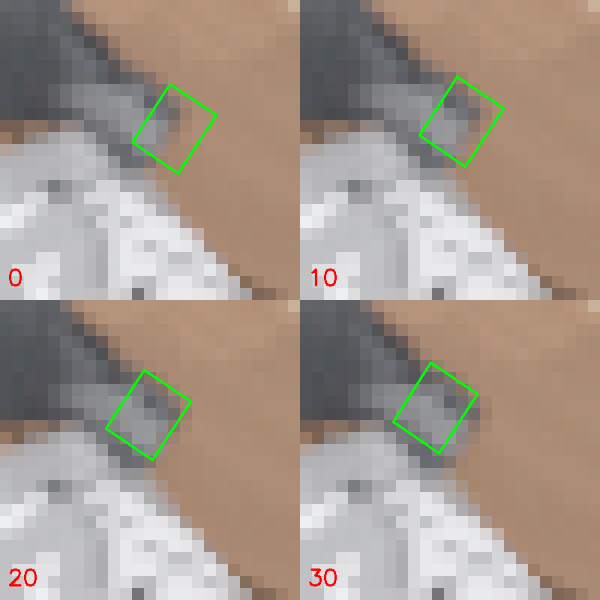

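```bash
python3 - <<'E'
from plan import *
L=lean(40,b[2])
rows([(bw(*q),L) for q in((192,36,-6),(204,35,-7),(204,35,-9),(204,35,-11),(204,35,-13))])
E
```

```text
[-0.0047, 0.0003, -0.0026] [0.0, -0.0, 0.0]
[-0.0133, -0.0007, 0.0059] [0.0, -0.0, 0.0]
[-0.012, -0.0007, 0.0074] [0.0, -0.0, 0.0]
[-0.0107, -0.0007, 0.009] [0.0, -0.0, 0.0]
[-0.0094, -0.0007, 0.0105] [0.0, -0.0, 0.0]
```

>>> apply_moves(
  commands=[
    {"linear": [-0.0047,0,-0.0026],"delta_rot": [0,0,0],"fingers": 255},
    {"linear": [-0.0133,0,0.0059],"delta_rot": [0,0,0],"fingers": 255},
    {"linear": [-0.012,0,0.0074],"delta_rot": [0,0,0],"fingers": 255},
    {"linear": [-0.0107,0,0.009],"delta_rot": [0,0,0],"fingers": 255},
    {"linear": [-0.0107,0,0.009],"delta_rot": [0,0,0],"fingers": 255},
    {"linear": [-0.0107,0,0.009],"delta_rot": [0,0,0],"fingers": 255},
    {"linear": [-0.0107,0,0.009],"delta_rot": [0,0,0],"fingers": 255},
    {"linear": [-0.0107,0,0.009],"delta_rot": [0,0,0],"fingers": 255},
  ],
)

```text
time: 14.25
tool_pos: [0.72, 0.0748, 0.0071]
tool_rot: [0.342, 0.033, 0.939, -0.012]
contact_force: [-0.1, 0.1, -0.2]
gripper_width: 0.002
```

```bash
python3 - <<'E'
from plan import *
after([-0.0107,0,0.009],[0,0,0])
p,r=load();s=state();print(bl(p),bl(s['tool_pos']),s['contact_force'],s['ft_torque'])
L=lean(40,b[2])
rows([(bw(*q),L) for q in((204,35,-13),(204,35,-15))])
E
```

```text
[204.01731575  35.71765948 -11.01732196] [203.60910479  36.22532929 -10.94092174] [-0.11961141  0.14204756 -0.22484139] [ 0.0687707   0.33187455 -0.02234637]
[0.0013, -0.0007, 0.0015] [0.0, -0.0, 0.0]
[0.0026, -0.0007, 0.003] [0.0, -0.0, 0.0]
```

>>> apply_moves(
  commands=[
    {"linear": [0.0006,0,0.0008],"delta_rot": [0,0,0],"fingers": 255},
    {"linear": [0.0013,0,0.0015],"delta_rot": [0,0,0],"fingers": 255},
    {"linear": [0.002,0,0.0023],"delta_rot": [0,0,0],"fingers": 255},
    {"linear": [0.0026,0,0.003],"delta_rot": [0,0,0],"fingers": 255},
    {"linear": [0.0026,0,0.003],"delta_rot": [0,0,0],"fingers": 255},
    {"linear": [0.0026,0,0.003],"delta_rot": [0,0,0],"fingers": 255},
    {"linear": [0.0026,0,0.003],"delta_rot": [0,0,0],"fingers": 255},
    {"linear": [0.0026,0,0.003],"delta_rot": [0,0,0],"fingers": 255},
  ],
)

```text
time: 15.05
tool_pos: [0.7201, 0.0748, 0.0032]
tool_rot: [0.342, 0.033, 0.939, -0.012]
contact_force: [-0.0, -0.3, 0.4]
gripper_width: 0.0
```

```bash
python3 - <<'E'
from plan import *
after([0.0026,0,0.003],[0,0,0])
p,r=load();s=state();print(bl(p),bl(s['tool_pos']),s['contact_force'],s['ft_torque'])
L=lean(40,b[2])
rows([(bw(*q),L) for q in((198,35,-15),(194,35,-15),(190,35,-15))])
E
python3 look.py 15; python3 zoom.py 15
```

```text
[203.9516706   35.71835463 -14.98666576] [203.73806442  36.22213776 -14.77056832] [-0.01865759 -0.29751518  0.42579589] [0.01015915 0.33908374 0.01624944]
[0.0046, -0.0007, -0.0038] [0.0, -0.0, 0.0]
[0.0076, -0.0007, -0.0064] [0.0, -0.0, 0.0]
[0.0107, -0.0007, -0.009] [0.0, -0.0, 0.0]
cmd board [204.   35.7 -15. ] meas board [203.7  36.2 -14.8] [-0.  -0.3  0.4] [ 0.03  0.17  1.99 -0.22  0.29 -1.29] 2.9406416319701213e-05 15.05
```

View pics/z15.png

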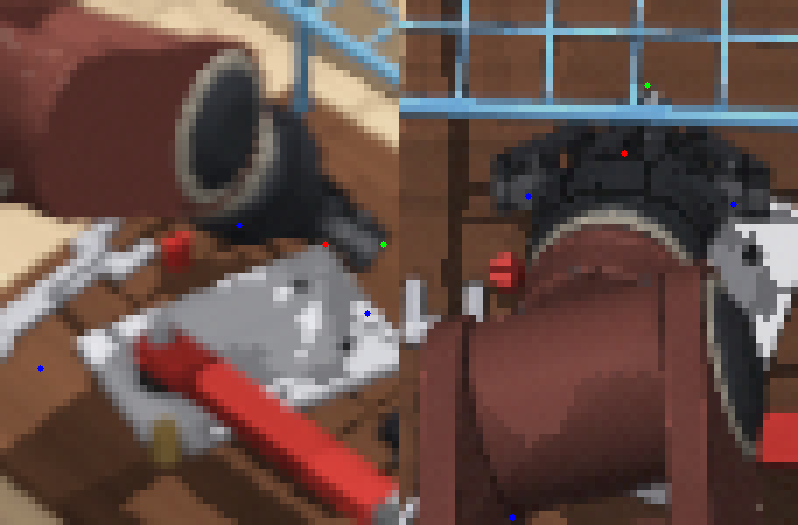

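>>> apply_moves(
  commands=[
    {"linear": [0.0015,0,-0.0013],"delta_rot": [0,0,0],"fingers": 255},
    {"linear": [0.003,0,-0.0026],"delta_rot": [0,0,0],"fingers": 255},
    {"linear": [0.0046,0,-0.0038],"delta_rot": [0,0,0],"fingers": 255},
    {"linear": [0.0061,0,-0.0051],"delta_rot": [0,0,0],"fingers": 255},
    {"linear": [0.0076,0,-0.0064],"delta_rot": [0,0,0],"fingers": 255},
    {"linear": [0.0092,0,-0.0077],"delta_rot": [0,0,0],"fingers": 255},
    {"linear": [0.0107,0,-0.009],"delta_rot": [0,0,0],"fingers": 255},
    {"linear": [0.0107,0,-0.009],"delta_rot": [0,0,0],"fingers": 255},
  ],
)

```text
time: 15.95
tool_pos: [0.7073, 0.076, 0.0047]
tool_rot: [0.343, 0.033, 0.939, -0.012]
contact_force: [4.4, -0.2, 2.2]
gripper_width: 0.005
```

```bash
python3 - <<'E'
from plan import *
after([0.0107,0,-0.009],[0,0,0])
L=lean(40,b[2])
rows([(bw(*q),L) for q in((187,37,-15),(184,39,-15))])
E
python3 look.py 16; python3 zoom.py 16
```

```text
[0.0023, 0.0013, -0.0019] [0.0, -0.0, 0.0]
[0.0046, 0.0033, -0.0038] [0.0, -0.0, 0.0]
cmd board [190.   35.7 -15. ] meas board [190.9  36.5 -13.3] [ 4.4 -0.2  2.2] [ 0.03  0.14  2.03 -0.23  0.29 -1.28] 0.005185911383747077 15.95
```

View pics/z16.png

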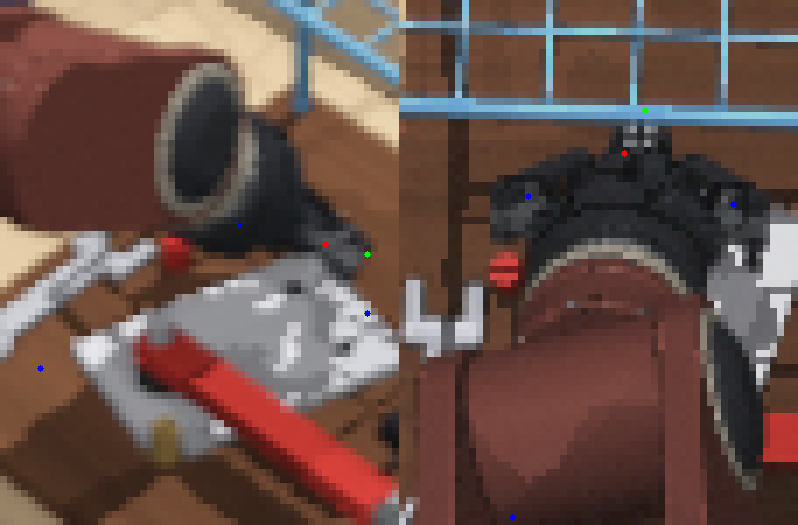

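```bash
python3 - <<'E'
from plan import *
L=lean(40,b[2]); W=[]
for f in np.linspace(.27,.13,8):
    c,s_=np.cos(f),np.sin(f); C=np.array([142*c+87*s_,-142*s_+87*c]); W.append((bw(C[0]+28,C[1]-9,-15),L)); print(C)
rows(W)
E
```

```text
[160.06110228  45.97220397]
[159.10970834  49.16401847]
[158.09467264  52.33616802]
[157.01640118  55.4873838 ]
[155.87532525  58.61640537]
[154.67190127  61.72198115]
[153.40661059  64.80286897]
[152.07995932  67.8578365 ]
[0.0015, 0.0013, -0.0012] [0.0, -0.0, 0.0]
[0.0022, 0.0044, -0.0018] [0.0, -0.0, 0.0]
[0.003, 0.0076, -0.0025] [0.0, -0.0, 0.0]
[0.0038, 0.0108, -0.0031] [0.0, -0.0, 0.0]
[0.0047, 0.0139, -0.0039] [0.0, -0.0, 0.0]
[0.0056, 0.017, -0.0047] [0.0, -0.0, 0.0]
[0.0066, 0.0201, -0.0055] [0.0, -0.0, 0.0]
[0.0076, 0.0231, -0.0063] [0.0, -0.0, 0.0]
```

>>> apply_moves(
  commands=[
    {"linear": [0.0015,0.001,-0.0012],"delta_rot": [0,0,0],"fingers": 255},
    {"linear": [0.0022,0.003,-0.0018],"delta_rot": [0,0,0],"fingers": 255},
    {"linear": [0.003,0.006,-0.0025],"delta_rot": [0,0,0],"fingers": 255},
    {"linear": [0.0038,0.008,-0.0031],"delta_rot": [0,0,0],"fingers": 255},
    {"linear": [0.0047,0.01,-0.0039],"delta_rot": [0,0,0],"fingers": 255},
    {"linear": [0.0052,0.012,-0.0043],"delta_rot": [0,0,0],"fingers": 255},
    {"linear": [0.0056,0.014,-0.0047],"delta_rot": [0,0,0],"fingers": 255},
    {"linear": [0.0056,0.014,-0.0047],"delta_rot": [0,0,0],"fingers": 255},
  ],
)

```text
time: 16.85
tool_pos: [0.7022, 0.0904, 0.0056]
tool_rot: [0.344, 0.033, 0.938, -0.012]
contact_force: [9.0, 0.1, 2.2]
gripper_width: 0.001
```

```bash
python3 - <<'E'
from plan import *
after([0.0056,0.014,-0.0047],[0,0,0])
E
python3 look.py 17; python3 zoom.py 17
```

```text
cmd board [182.7  49.7 -15. ] meas board [184.7  50.5 -12.4] [9.  0.1 2.2] [ 0.06  0.13  2.03 -0.29  0.29 -1.19] 0.0010391372914332001 16.85
```

View pics/z17.png

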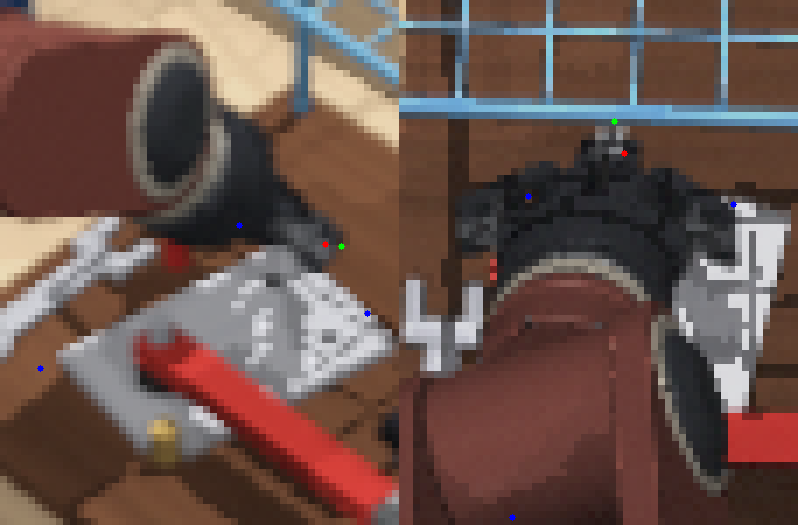

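```bash
cat > pp.py <<'E'
from plan import *
# args: NL side zoom, FR side zoom, FR top zoom
def P(n,x,y):
    x0,y0=((270,140) if n=='side' else (225,115)); 
    if n=='top': x-=399
    return bl(plane(n,x/7+x0-.5,y/7+y0-.5,.026))[:2]
a=[float(v) for v in sys.argv[1:]]
NL=P('side',a[0],a[1]);FR=P('side',a[2],a[3]);FT=P('top',a[4],a[5]);print('NL',NL,'FR',FR,FT)
for F in(FR,FT):
    d=F-NL; ang=np.arctan2(d[1],d[0])-np.arctan2(-95,150); c,s=np.cos(ang),np.sin(ang)
    print('len',np.hypot(*d),'(177.6) yaw',ang.round(3),'notch',(NL-[c*-8-s*87,s*-8+c*87]).round(1),(F-[c*142+s*8,s*142-c*8]).round(1))
E
python3 pp.py 62 355 394 345 790 215
```

```text
NL [ 6.67658158 86.12783604] FR [134.94338308 -33.20354817] [137.8902083  -34.15748779]
len 175.19232752394123 (177.6) yaw -0.185 notch [-1.4 -0.9] [-3.2  0.7]
len 178.00442400489393 (177.6) yaw -0.177 notch [-0.8 -0.9] [-0.5 -1.2]
```

```bash
python3 - <<'E'
from plan import *
L=lean(40,b[2]); W=[]
for f in np.linspace(.165,.05,8):
    c,s_=np.cos(f),np.sin(f); C=np.array([142*c+87*s_,-142*s_+87*c]); W.append((bw(C[0]+27,C[1]-10,-16.5),L))
rows(W)
E
```

```text
[0.002, 0.0028, 0.0004] [0.0, -0.0, 0.0]
[0.0028, 0.0053, -0.0003] [0.0, -0.0, 0.0]
[0.0036, 0.0078, -0.001] [0.0, -0.0, 0.0]
[0.0045, 0.0103, -0.0017] [0.0, -0.0, 0.0]
[0.0054, 0.0128, -0.0025] [0.0, -0.0, 0.0]
[0.0063, 0.0152, -0.0033] [0.0, -0.0, 0.0]
[0.0073, 0.0177, -0.0041] [0.0, -0.0, 0.0]
[0.0083, 0.0201, -0.0049] [0.0, -0.0, 0.0]
```

>>> apply_moves(
  commands=[
    {"linear": [0.002,0.003,0.0004],"delta_rot": [0,0,0],"fingers": 255},
    {"linear": [0.0028,0.005,-0.0003],"delta_rot": [0,0,0],"fingers": 255},
    {"linear": [0.0036,0.008,-0.001],"delta_rot": [0,0,0],"fingers": 255},
    {"linear": [0.0045,0.01,-0.0017],"delta_rot": [0,0,0],"fingers": 255},
    {"linear": [0.0054,0.013,-0.0025],"delta_rot": [0,0,0],"fingers": 255},
    {"linear": [0.0063,0.015,-0.0033],"delta_rot": [0,0,0],"fingers": 255},
    {"linear": [0.0073,0.018,-0.0041],"delta_rot": [0,0,0],"fingers": 255},
    {"linear": [0.0083,0.02,-0.0049],"delta_rot": [0,0,0],"fingers": 255},
  ],
)

```text
time: 17.75
tool_pos: [0.6954, 0.1111, 0.0056]
tool_rot: [0.345, 0.033, 0.938, -0.011]
contact_force: [11.2, -1.0, 3.6]
gripper_width: 0.004
```

```bash
python3 - <<'E'
from plan import *
after([0.0083,0.020,-0.0049],[0,0,0])
E
python3 look.py 18; python3 zoom.py 18
```

```text
cmd board [173.1  69.7 -16.5] meas board [176.6  70.7 -12.4] [11.2 -1.   3.6] [ 0.1   0.13  2.04 -0.38  0.3  -1.08] 0.0037311875261851696 17.75
```

View pics/z18.png

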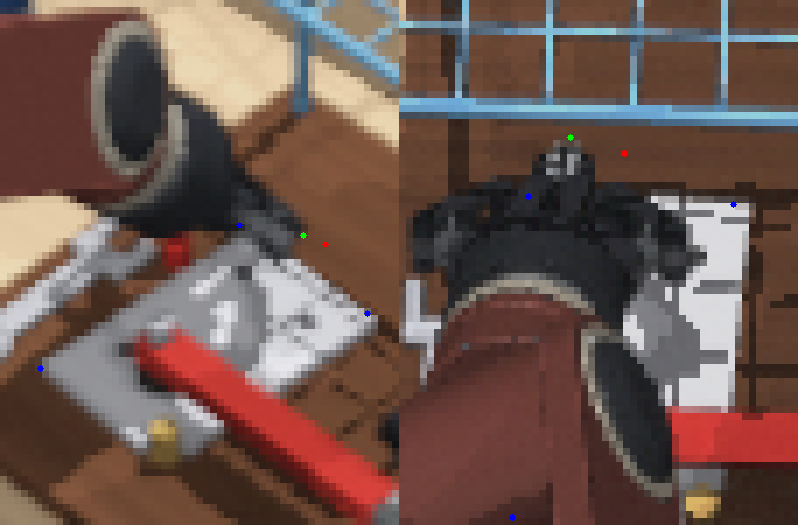

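```bash
python3 pp.py 42 368 376 320 750 203; python3 - <<'E'
from plan import *
L=lean(40,b[2]); W=[]
for f in np.linspace(.04,-.01,6):
    c,s_=np.cos(f),np.sin(f); C=np.array([142*c+87*s_,-142*s_+87*c]); W.append((bw(C[0]+25.5,C[1]-10.5,-17),L))
rows(W)
E
```

```text
NL [-7.2655876  86.84907326] FR [141.73413069 -14.03660958] [142.85145865 -15.48071427]
len 179.94120443665096 (177.6) yaw -0.031 notch [-1.9 -0.4] [ 0.  -1.7]
len 181.67694677897902 (177.6) yaw -0.034 notch [-2.2 -0.4] [ 1.2 -2.7]
[0.002, 0.001, -0.0011] [0.0, -0.0, 0.0]
[0.0027, 0.0025, -0.0016] [0.0, -0.0, 0.0]
[0.0033, 0.0039, -0.0022] [0.0, -0.0, 0.0]
[0.004, 0.0054, -0.0027] [0.0, -0.0, 0.0]
[0.0046, 0.0068, -0.0033] [0.0, -0.0, 0.0]
[0.0053, 0.0082, -0.0038] [0.0, -0.0, 0.0]
```

>>> apply_moves(
  commands=[
    {"linear": [0.002,0.001,-0.0011],"delta_rot": [0,0,0],"fingers": 255},
    {"linear": [0.0027,0.0025,-0.0016],"delta_rot": [0,0,0],"fingers": 255},
    {"linear": [0.0033,0.004,-0.0022],"delta_rot": [0,0,0],"fingers": 255},
    {"linear": [0.004,0.0055,-0.0027],"delta_rot": [0,0,0],"fingers": 255},
    {"linear": [0.0046,0.007,-0.0033],"delta_rot": [0,0,0],"fingers": 255},
    {"linear": [0.0053,0.008,-0.0038],"delta_rot": [0,0,0],"fingers": 255},
    {"linear": [0.0053,0.008,-0.0038],"delta_rot": [0,0,0],"fingers": 255},
    {"linear": [0.0053,0.008,-0.0038],"delta_rot": [0,0,0],"fingers": 255},
  ],
)

```text
time: 18.65
tool_pos: [0.6909, 0.1199, 0.0063]
tool_rot: [0.347, 0.033, 0.937, -0.011]
contact_force: [15.2, -0.4, 1.7]
gripper_width: 0.001
```

```bash
python3 - <<'E'
from plan import *
after([0.0053,0.008,-0.0038],[0,0,0])
E
python3 look.py 19; python3 zoom.py 19
```

```text
cmd board [166.6  77.7 -17. ] meas board [171.4  79.2 -11.7] [15.2 -0.4  1.7] [ 0.12  0.12  2.05 -0.41  0.3  -1.03] 0.0006863003572223454 18.65
```

View pics/z19.png

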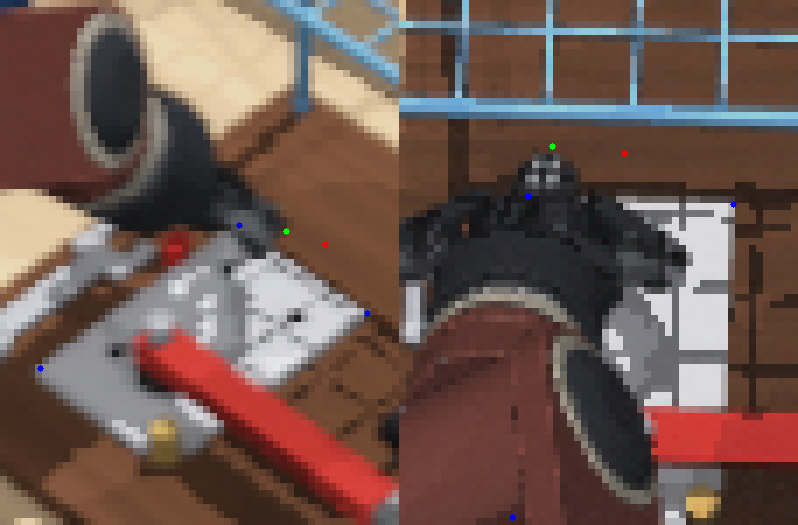

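```bash
python3 - <<'E'
from plan import *
L=lean(40,b[2])
rows([(bw(*q),L) for q in((172,77.7,-13),(182,77.7,-12),(188,77.7,-2),(188,77,12),(170,75,25),(135,70,50),(100,65,85),(65,60,120))])
E
```

```text
[-0.0067, -0.0, 0.0004] [0.0, -0.0, 0.0]
[-0.015, -0.0, 0.006] [0.0, -0.0, 0.0]
[-0.026, -0.0, 0.0022] [0.0, -0.0, 0.0]
[-0.035, -0.0007, -0.0085] [0.0, -0.0, 0.0]
[-0.0296, -0.0027, -0.03] [0.0, -0.0, 0.0]
[-0.0188, -0.0077, -0.0717] [0.0, -0.0, 0.0]
[-0.0145, -0.0127, -0.121] [0.0, -0.0, 0.0]
[-0.0101, -0.0177, -0.1703] [0.0, -0.0, 0.0]
```

>>> apply_moves(
  commands=[
    {"linear": [-0.0067,0,0.0004],"delta_rot": [0,0,0],"fingers": 255},
    {"linear": [-0.015,0,0.006],"delta_rot": [0,0,0],"fingers": 255},
    {"linear": [-0.026,0,0.002],"delta_rot": [0,0,0],"fingers": 255},
    {"linear": [-0.035,0,-0.0085],"delta_rot": [0,0,0],"fingers": 255},
    {"linear": [-0.03,-0.003,-0.03],"delta_rot": [0,0,0],"fingers": 255},
    {"linear": [-0.02,-0.008,-0.071],"delta_rot": [0,0,0],"fingers": 255},
    {"linear": [-0.015,-0.013,-0.118],"delta_rot": [0,0,0],"fingers": 255},
    {"linear": [-0.011,-0.018,-0.165],"delta_rot": [0,0,0],"fingers": 255},
  ],
)

```text
time: 19.55
tool_pos: [0.5849, 0.1081, 0.1347]
tool_rot: [0.34, 0.033, 0.94, -0.012]
contact_force: [-0.0, 0.3, 1.3]
gripper_width: -0.003
```

```bash
python3 - <<'E'
from plan import *
after([-0.011,-0.018,-0.165],[0,0,0])
E
python3 look.py 20; python3 zoom.py 20
```

```text
cmd board [ 69.1  59.7 116.5] meas board [ 66.5  59.9 116.7] [-0.   0.3  1.3] [ 0.12 -0.38  2.24 -0.21  0.61 -1.25] -0.003376748536676329 19.55
```

View pics/z20.png

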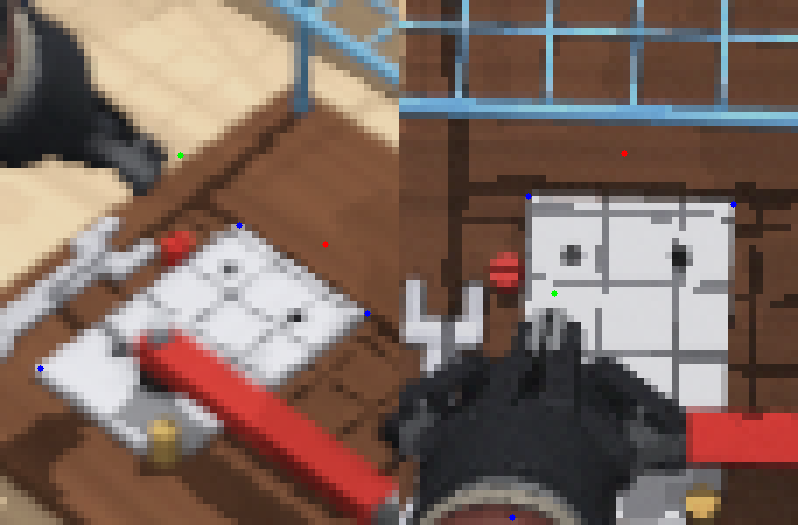

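View pics/c20.png

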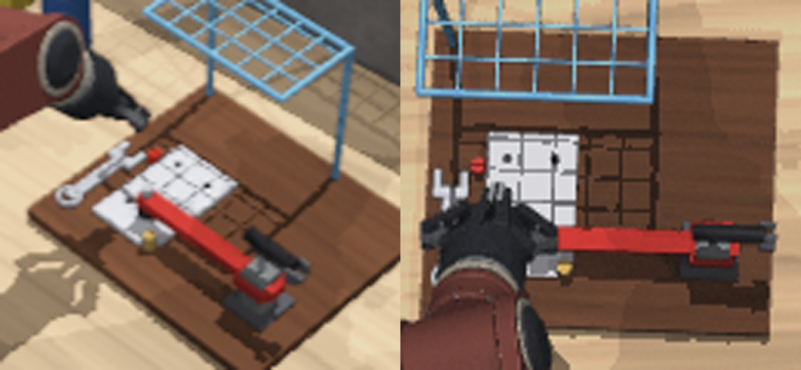

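```bash
python3 - <<'E'
from plan import *
im=cv2.imread('pics/top20.png'); im2=cv2.imread('pics/side20.png')
for n,f in(('top',im),('side',im2)):
    c=proj(n,bw(25,-150,100)); x0,y0=int(c[0])-20,int(c[1])-20;k=10
    cr=cv2.resize(np.clip(255*(f[y0:y0+40,x0:x0+40]/255.)**.5,0,255).astype(np.uint8),None,fx=k,fy=k,interpolation=cv2.INTER_NEAREST)
    for P in((25,-150,93),(25,-200,103),(25,-142,103),(25,-127,103)):
        q=proj(n,bw(*P)); cv2.circle(cr,(int((q[0]+.5-x0)*k),int((q[1]+.5-y0)*k)),3,(0,255,0),-1)
    cv2.imwrite(f'pics/h{n}.png',cr); print(n,x0,y0)
cv2.imwrite('pics/h20.png',np.hstack([cv2.imread('pics/hside.png'),cv2.imread('pics/htop.png')]))
E
```

```text
top 296 155
side 310 184
```

View pics/h20.png

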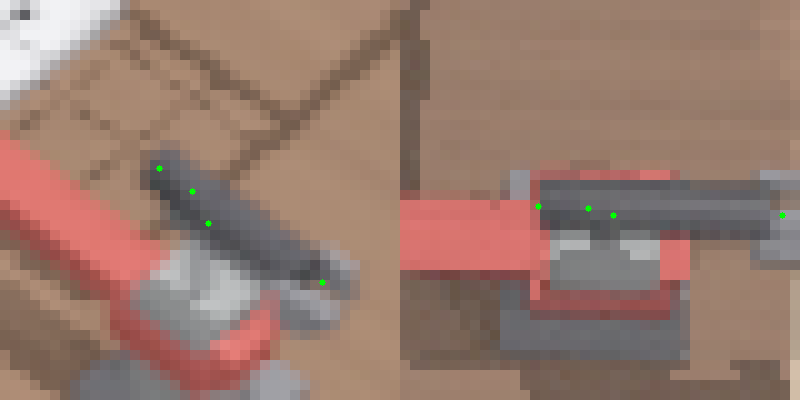

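```bash
python3 - <<'E'
from plan import *
from scipy.spatial.transform import Slerp
p,r=load(); L=lean(0,b[2]-np.pi/2); P=bw(25,-142,150)
print((r.inv()*L).magnitude()*57.3, P)
S=Slerp([0,1],R.concatenate([r,L]))
n=15
for i in range(1,9):
    t=i/n; q=p+(P-p)*t+np.array([0,0,.05*min(1,i/4)]); rows([(q,S(t))])
E
```

```text
96.72339190776194 [ 0.52921149 -0.09036176  0.168     ]
[-0.0072, -0.0134, -0.0132] [2.1, 2.1, 5.7]
[-0.0144, -0.0269, -0.0264] [4.2, 4.2, 11.5]
[-0.0216, -0.0403, -0.0396] [6.3, 6.3, 17.2]
[-0.0288, -0.0538, -0.0527] [8.3, 8.3, 22.9]
[-0.028, -0.0672, -0.0563] [10.4, 10.4, 28.7]
[-0.0272, -0.0806, -0.0599] [12.5, 12.5, 34.4]
[-0.0264, -0.0941, -0.0635] [14.6, 14.6, 40.1]
[-0.0256, -0.1075, -0.0671] [16.7, 16.7, 45.9]
```

>>> apply_moves(
  commands=[
    {"linear": [-0.007,-0.013,-0.013],"delta_rot": [2.1,2.1,5.7],"fingers": 255},
    {"linear": [-0.014,-0.027,-0.026],"delta_rot": [4.2,4.2,11.5],"fingers": 255},
    {"linear": [-0.022,-0.04,-0.04],"delta_rot": [6.3,6.3,17.2],"fingers": 255},
    {"linear": [-0.029,-0.054,-0.053],"delta_rot": [8.3,8.3,22.9],"fingers": 255},
    {"linear": [-0.028,-0.067,-0.056],"delta_rot": [10.4,10.4,28.7],"fingers": 255},
    {"linear": [-0.027,-0.081,-0.06],"delta_rot": [12.5,12.5,34.4],"fingers": 255},
    {"linear": [-0.026,-0.094,-0.064],"delta_rot": [14.6,14.6,40.1],"fingers": 255},
    {"linear": [-0.026,-0.108,-0.067],"delta_rot": [16.7,16.7,45.9],"fingers": 255},
  ],
)

```text
time: 20.45
tool_pos: [0.5558, 0.002, 0.2022]
tool_rot: [0.173, 0.445, 0.879, -0.006]
contact_force: [0.4, -1.0, -0.3]
gripper_width: -0.001
```

```bash
python3 - <<'E'
from plan import *
after([-0.026,-0.108,-0.067],[16.7,16.7,45.9])
from scipy.spatial.transform import Slerp
p,r=load(); L=lean(0,b[2]-np.pi/2); P=bw(25,-142,150);s=state();print(p,s['tool_pos'],s['joint_pos'])
S=Slerp([0,1],R.concatenate([r,L]))
for i in range(1,8):
    t=i/7; rows([(p+(P-p)*t,S(t))])
E
```

```text
[0.55678084 0.00156273 0.20253504] [0.55582814 0.00200531 0.20223309] [-0.04609331 -0.33102697  1.98974133 -0.16445936  1.17260155 -0.6397596 ]
[-0.0065, -0.0118, 0.0056] [2.1, 2.1, 5.7]
[-0.013, -0.0235, 0.0112] [4.2, 4.2, 11.5]
[-0.0195, -0.0353, 0.0169] [6.2, 6.2, 17.2]
[-0.026, -0.047, 0.0225] [8.3, 8.3, 22.9]
[-0.0326, -0.0588, 0.0281] [10.4, 10.4, 28.7]
[-0.0391, -0.0706, 0.0337] [12.5, 12.5, 34.4]
[-0.0456, -0.0823, 0.0393] [14.6, 14.6, 40.1]
```

>>> apply_moves(
  commands=[
    {"linear": [-0.0065,-0.012,0.0056],"delta_rot": [2.1,2.1,5.7],"fingers": 255},
    {"linear": [-0.013,-0.0235,0.011],"delta_rot": [4.2,4.2,11.5],"fingers": 255},
    {"linear": [-0.0195,-0.035,0.017],"delta_rot": [6.2,6.2,17.2],"fingers": 255},
    {"linear": [-0.026,-0.047,0.0225],"delta_rot": [8.3,8.3,22.9],"fingers": 255},
    {"linear": [-0.0326,-0.059,0.028],"delta_rot": [10.4,10.4,28.7],"fingers": 255},
    {"linear": [-0.039,-0.0706,0.034],"delta_rot": [12.5,12.5,34.4],"fingers": 255},
    {"linear": [-0.0456,-0.082,0.0393],"delta_rot": [14.6,14.6,40.1],"fingers": 255},
    {"linear": [-0.0456,-0.082,0.0393],"delta_rot": [14.6,14.6,40.1],"fingers": 255},
  ],
)

```text
time: 21.25
tool_pos: [0.5288, -0.0913, 0.1669]
tool_rot: [-0.002, 0.732, 0.681, -0.001]
contact_force: [-0.1, 0.4, -1.2]
gripper_width: -0.001
```

```bash
python3 - <<'E'
from plan import *
after([-0.0456,-0.082,0.0393],[14.6,14.6,40.1])
s=state();p,r=load();print(bl(p),bl(s['tool_pos']),s['joint_pos'].round(2),s['contact_force'],rot(s['tool_rot']).as_matrix().round(3))
f=eyes.grab_frame('side')[:,:,::-1];cv2.imwrite('pics/side21.png',f)
c=proj('side',s['tool_pos']); x0,y0=int(c[0])-28,int(c[1])-24;k=12
cr=cv2.resize(np.clip(255*(f[y0:y0+48,x0:x0+50]/255.)**.5,0,255).astype(np.uint8),None,fx=k,fy=k,interpolation=cv2.INTER_NEAREST)
for e,col in((0,(0,255,0)),(.01,(0,255,255)),(.02,(255,0,255)),(.03,(255,0,0))):
    q=proj('side',s['tool_pos']+[0,0,e]); cv2.circle(cr,(int((q[0]+.5-x0)*k),int((q[1]+.5-y0)*k)),4,col,-1)
cv2.imwrite('pics/e21.png',cr)
E
```

```text
[  25.24529955 -141.79669435  150.0974628 ] [  24.6043739  -142.92189328  148.85633135] [-0.31 -0.13  1.85  0.    1.43 -0.24] [-0.1169425   0.35590267 -1.18090612] [[ 0.073  0.997 -0.004]
 [ 0.997 -0.073  0.002]
 [ 0.001 -0.004 -1.   ]]
```

View pics/e21.png

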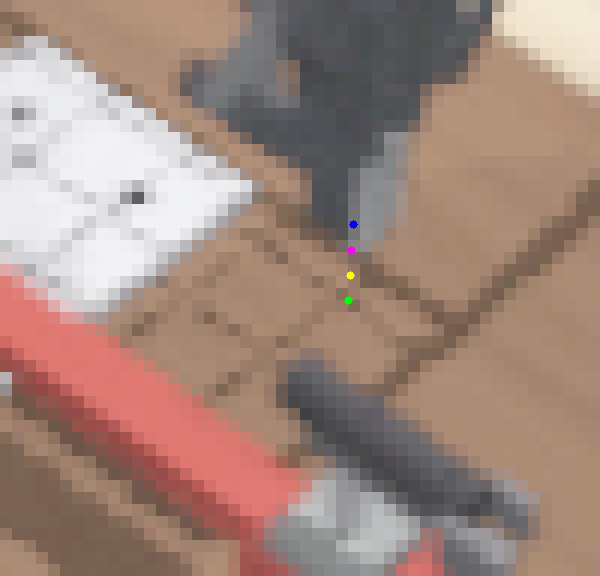

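>>> apply_moves(
  commands=[
    {"linear": [0,0,0],"delta_rot": [0,0,0],"fingers": 0},
    {"linear": [0,0,0],"delta_rot": [0,0,0],"fingers": 0},
    {"linear": [0.001,0,0.01],"delta_rot": [0,0,0],"fingers": 0},
    {"linear": [0.001,0,0.025],"delta_rot": [0,0,0],"fingers": 0},
    {"linear": [0.001,0,0.04],"delta_rot": [0,0,0],"fingers": 0},
    {"linear": [0.001,0,0.055],"delta_rot": [0,0,0],"fingers": 0},
    {"linear": [0.001,0,0.07],"delta_rot": [0,0,0],"fingers": 0},
    {"linear": [0.001,0,0.07],"delta_rot": [0,0,0],"fingers": 0},
  ],
)

```text
time: 22.1
tool_pos: [0.5269, -0.088, 0.0944]
tool_rot: [-0.003, 0.732, 0.682, -0.002]
contact_force: [-0.5, -0.4, -0.5]
gripper_width: 0.999
```

```bash
cat > hz.py <<'E'
from plan import *
k0=sys.argv[1];s=state();p,r=load();print(bl(p).round(1),bl(s['tool_pos']).round(1),s['contact_force'].round(1),s['gripper_width'],s['time'],s['joint_pos'].round(2))
o=[]
for n in('side','top'):
    f=eyes.grab_frame(n)[:,:,::-1]; cv2.imwrite(f'pics/{n}{k0}.png',f)
    c=proj(n,bw(25,-150,120)); x0,y0=int(c[0])-25,int(c[1])-25;k=8
    cr=cv2.resize(np.clip(255*(f[y0:y0+50,x0:x0+50]/255.)**.5,0,255).astype(np.uint8),None,fx=k,fy=k,interpolation=cv2.INTER_NEAREST)
    for P,col in((bw(25,-150,93),(255,255,0)),(bw(25,-200,103),(0,255,255)),(bw(25,-142,103),(0,255,255)),(s['tool_pos']+rot(s['tool_rot']).apply([0,0,-.028]),(0,255,0))):
        q=proj(n,P); cv2.circle(cr,(int((q[0]+.5-x0)*k),int((q[1]+.5-y0)*k)),3,col,-1)
    o.append(cr)
cv2.imwrite(f'pics/h{k0}.png',np.hstack(o))
E
python3 - <<'E'
from plan import *
after([0.001,0,0.07],[0,0,0])
E
python3 hz.py 22
```

```text
[  25.2 -140.8   80.1] [  22.6 -139.8   76.4] [-0.5 -0.4 -0.5] 0.9987967801594534 22.1 [-0.3  -0.07  1.92  0.    1.3  -0.23]
```

View pics/h22.png

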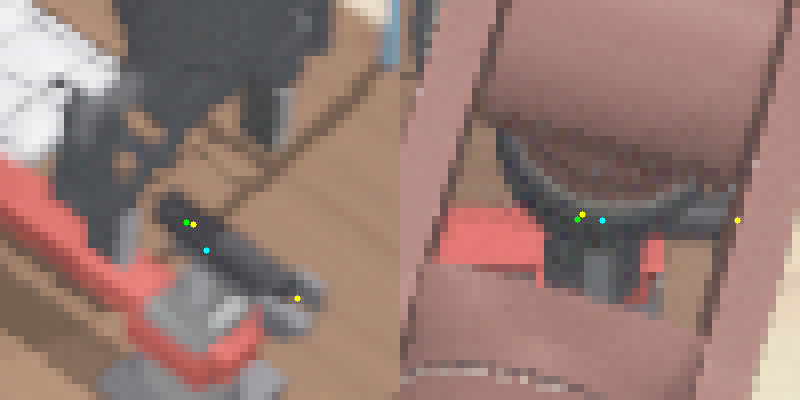

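```bash
python3 hz.py 23
```

```text
[  25.2 -140.8   80.1] [  24.6 -140.3   79.5] [0.7 0.2 0.4] 0.9992150003899865 22.2 [-0.3  -0.07  1.91  0.    1.3  -0.23]
```

>>> apply_moves(
  commands=[
    {"linear": [-0.001,0.0005,0.01],"delta_rot": [0,0,0],"fingers": 0},
    {"linear": [-0.001,0.0005,0.019],"delta_rot": [0,0,0],"fingers": 0},
    {"linear": [-0.001,0.0005,0.027],"delta_rot": [0,0,0],"fingers": 0},
    {"linear": [-0.001,0.0005,0.027],"delta_rot": [0,0,0],"fingers": 100},
    {"linear": [-0.001,0.0005,0.027],"delta_rot": [0,0,0],"fingers": 255},
    {"linear": [-0.001,0.0005,0.027],"delta_rot": [0,0,0],"fingers": 255},
    {"linear": [-0.001,0.0005,0.027],"delta_rot": [0,0,0],"fingers": 255},
    {"linear": [-0.001,0.0005,0.027],"delta_rot": [0,0,0],"fingers": 255},
  ],
)

```text
time: 23.1
tool_pos: [0.5289, -0.0897, 0.0716]
tool_rot: [-0.001, 0.732, 0.682, -0.001]
contact_force: [-4.0, 0.9, 6.1]
gripper_width: 0.192
```

```bash
python3 - <<'E'
from plan import *
after([-0.001,0.0005,0.027],[0,0,0])
E
python3 hz.py 24
```

```text
[  25.7 -141.8   53.1] [  24.6 -141.4   53.6] [-4.   0.9  6.1] 0.19173141077700329 23.1 [-0.31 -0.04  1.93 -0.    1.25 -0.24]
```

View pics/h24.png

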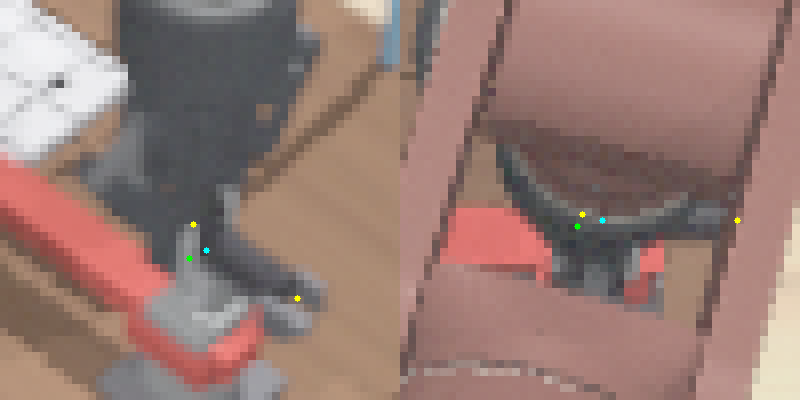

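```bash
python3 - <<'E'
from plan import *
p,r=load()
for i in range(1,17):
    t=1.57*i/16; rows([(bw(25.5,-200.3+58.5*np.cos(t),53+58.5*np.sin(t)),r)])
E
```

```text
[-0.0003, -0.0002, -0.0056] [0.0, 0.0, 0.0]
[-0.0012, -0.0002, -0.0113] [0.0, 0.0, 0.0]
[-0.0025, -0.0002, -0.0169] [0.0, 0.0, 0.0]
[-0.0045, -0.0002, -0.0223] [0.0, 0.0, 0.0]
[-0.0069, -0.0002, -0.0275] [0.0, 0.0, 0.0]
[-0.0099, -0.0002, -0.0324] [0.0, 0.0, 0.0]
[-0.0133, -0.0002, -0.037] [0.0, 0.0, 0.0]
[-0.0171, -0.0002, -0.0413] [0.0, 0.0, 0.0]
[-0.0214, -0.0002, -0.0451] [0.0, 0.0, 0.0]
[-0.026, -0.0002, -0.0485] [0.0, 0.0, 0.0]
[-0.0309, -0.0002, -0.0515] [0.0, 0.0, 0.0]
[-0.0361, -0.0002, -0.0539] [0.0, 0.0, 0.0]
[-0.0415, -0.0002, -0.0559] [0.0, 0.0, 0.0]
[-0.0471, -0.0002, -0.0573] [0.0, 0.0, 0.0]
[-0.0527, -0.0002, -0.0581] [0.0, 0.0, 0.0]
[-0.0585, -0.0002, -0.0584] [0.0, 0.0, 0.0]
```

>>> apply_moves(
  commands=[
    {"linear": [-0.0003,0,-0.0056],"delta_rot": [0,0,0],"fingers": 255},
    {"linear": [-0.0012,0,-0.0113],"delta_rot": [0,0,0],"fingers": 255},
    {"linear": [-0.0025,0,-0.0169],"delta_rot": [0,0,0],"fingers": 255},
    {"linear": [-0.0045,0,-0.0223],"delta_rot": [0,0,0],"fingers": 255},
    {"linear": [-0.007,0,-0.0275],"delta_rot": [0,0,0],"fingers": 255},
    {"linear": [-0.01,0,-0.0324],"delta_rot": [0,0,0],"fingers": 255},
    {"linear": [-0.0133,0,-0.037],"delta_rot": [0,0,0],"fingers": 255},
    {"linear": [-0.017,0,-0.0413],"delta_rot": [0,0,0],"fingers": 255},
  ],
)

```text
time: 24.0
tool_pos: [0.5275, -0.1068, 0.112]
tool_rot: [-0.001, 0.731, 0.682, -0.001]
contact_force: [-1.5, -2.9, -13.1]
gripper_width: 0.186
```

```bash
python3 - <<'E'
from plan import *
after([-0.017,0,-0.0413],[0,0,0])
E
python3 hz.py 25
```

```text
[  25.7 -158.8   94.4] [  24.5 -158.5   94. ] [ -1.5  -2.9 -13.1] 0.18611755546631006 24.0 [-0.34 -0.08  1.9  -0.    1.33 -0.27]
```

View pics/h25.png

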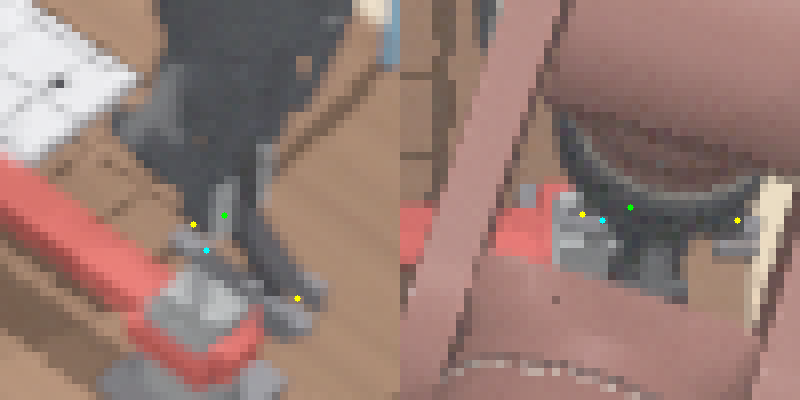

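>>> apply_moves(
  commands=[
    {"linear": [-0.0043,0,-0.0038],"delta_rot": [0,0,0],"fingers": 255},
    {"linear": [-0.009,0,-0.0072],"delta_rot": [0,0,0],"fingers": 255},
    {"linear": [-0.0139,0,-0.0102],"delta_rot": [0,0,0],"fingers": 255},
    {"linear": [-0.0191,0,-0.0126],"delta_rot": [0,0,0],"fingers": 255},
    {"linear": [-0.0245,0,-0.0146],"delta_rot": [0,0,0],"fingers": 255},
    {"linear": [-0.03,0,-0.016],"delta_rot": [0,0,0],"fingers": 255},
    {"linear": [-0.0357,0,-0.0168],"delta_rot": [0,0,0],"fingers": 255},
    {"linear": [-0.042,0,-0.0171],"delta_rot": [0,0,0],"fingers": 255},
  ],
)

```text
time: 24.9
tool_pos: [0.5282, -0.15, 0.1328]
tool_rot: [0.003, 0.731, 0.682, 0.001]
contact_force: [0.2, -0.7, -0.0]
gripper_width: 0.001
```

```bash
python3 - <<'E'
from plan import *
after([-0.042,0,-0.0171],[0,0,0])
E
python3 hz.py 26
```

```text
[  25.7 -200.8  111.5] [  28.2 -201.5  114.8] [ 0.2 -0.7 -0. ] 0.0014357710474543297 24.9 [-0.41 -0.08  1.86  0.    1.35 -0.34]
```

View pics/h26.png

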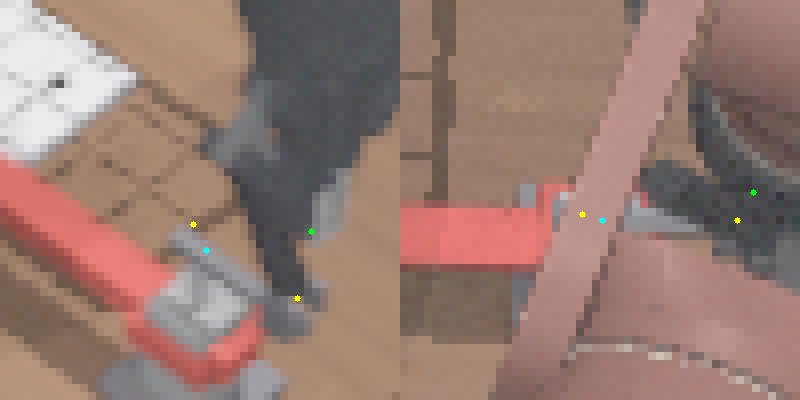

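```bash
python3 - <<'E'
from plan import *
for n in('side','top'):
    c=proj(n,bw(25,-150,120)); x0,y0=int(c[0])-25,int(c[1])-25
    for th in(.8,.9,1.0,1.1,1.2,1.3,1.57):
        q=proj(n,bw(25,-200+73*np.cos(th),103+73*np.sin(th))); print(n,th,((q[0]+.5-x0)*8+(400 if n=='top' else 0)).round(),((q[1]+.5-y0)*8).round())
E
```

```text
side 0.8 213.0 149.0
side 0.9 223.0 147.0
side 1.0 235.0 148.0
side 1.1 247.0 150.0
side 1.2 259.0 153.0
side 1.3 273.0 158.0
side 1.57 309.0 178.0
top 0.8 611.0 188.0
top 0.9 627.0 186.0
top 1.0 645.0 184.0
top 1.1 663.0 183.0
top 1.2 683.0 182.0
top 1.3 703.0 181.0
top 1.57 759.0 182.0
```

>>> apply_moves(
  commands=[
    {"linear": [-0.004,0,-0.022],"delta_rot": [0,0,0],"fingers": 255},
    {"linear": [-0.004,0,-0.045],"delta_rot": [0,0,0],"fingers": 255},
    {"linear": [0.02,0,-0.045],"delta_rot": [0,0,0],"fingers": 255},
    {"linear": [0.05,0,-0.045],"delta_rot": [0,0,0],"fingers": 255},
    {"linear": [0.078,0,-0.045],"delta_rot": [0,0,0],"fingers": 255},
    {"linear": [0.078,0,-0.03],"delta_rot": [0,0,0],"fingers": 255},
    {"linear": [0.078,0,-0.01],"delta_rot": [0,0,0],"fingers": 255},
    {"linear": [0.078,0,0],"delta_rot": [0,0,0],"fingers": 255},
  ],
)

```text
time: 25.8
tool_pos: [0.532, -0.0712, 0.1299]
tool_rot: [0.001, 0.731, 0.682, 0.001]
contact_force: [0.5, 0.5, -0.9]
gripper_width: 0.001
```

```bash
python3 - <<'E'
from plan import *
after([0.078,0,0],[0,0,0])
E
python3 hz.py 27
```

```text
[  25.7 -122.8  111.5] [  26.5 -122.7  111.9] [ 0.5  0.5 -0.9] 0.0008958953725304873 25.8 [-0.27 -0.1   1.89  0.    1.35 -0.2 ]
```

View pics/h27.png

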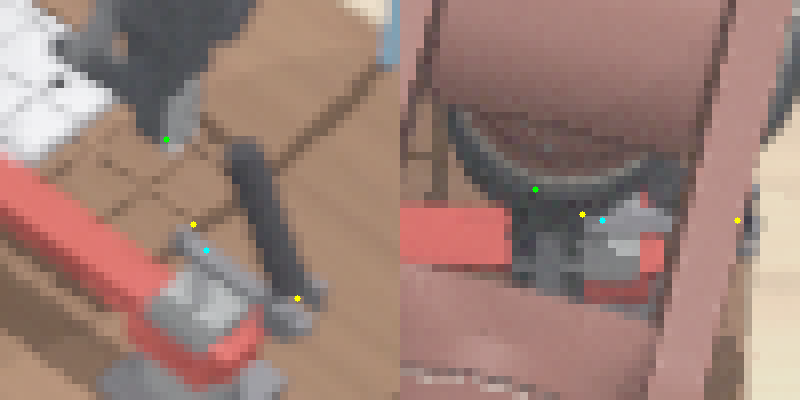

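>>> apply_moves(
  commands=[
    {"linear": [-0.01,0,0],"delta_rot": [0,0,0],"fingers": 255},
    {"linear": [-0.02,0,0],"delta_rot": [0,0,0],"fingers": 255},
    {"linear": [-0.03,0,0],"delta_rot": [0,0,0],"fingers": 255},
    {"linear": [-0.038,0,0],"delta_rot": [0,0,0],"fingers": 255},
    {"linear": [-0.044,0,0],"delta_rot": [0,0,0],"fingers": 255},
    {"linear": [-0.05,0,0],"delta_rot": [0,0,0],"fingers": 255},
    {"linear": [-0.055,0,0],"delta_rot": [0,0,0],"fingers": 255},
    {"linear": [-0.058,0,0],"delta_rot": [0,0,0],"fingers": 255},
  ],
)

```text
time: 26.7
tool_pos: [0.527, -0.1271, 0.1296]
tool_rot: [-0.002, 0.732, 0.682, 0.002]
contact_force: [1.1, 12.8, 4.2]
gripper_width: 0.0
```

```bash
python3 - <<'E'
from plan import *
after([-0.058,0,0],[0,0,0])
E
python3 hz.py 28
```

```text
[  25.7 -180.8  111.5] [  25.4 -178.8  111.6] [ 1.1 12.8  4.2] 0.00019307754012877674 26.7 [-0.38 -0.09  1.88  0.    1.36 -0.31]
```

View pics/h28.png

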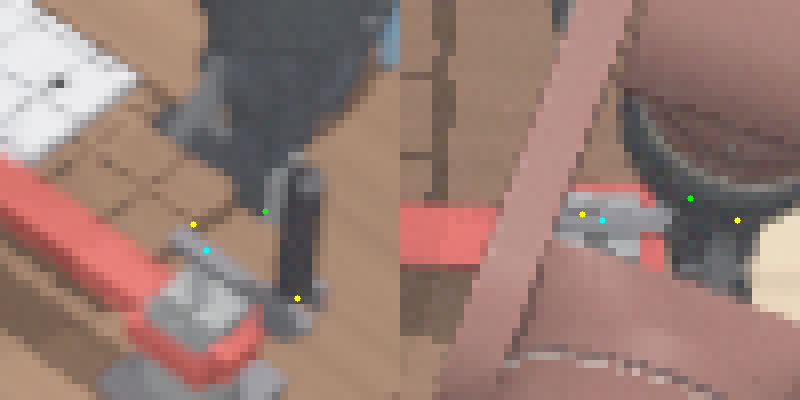

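>>> apply_moves(
  commands=[
    {"linear": [0.012,0,0],"delta_rot": [0,0,0],"fingers": 255},
    {"linear": [0.012,0,-0.03],"delta_rot": [0,0,0],"fingers": 255},
    {"linear": [0.012,0,-0.055],"delta_rot": [0,0,0],"fingers": 100},
    {"linear": [0.0,0,-0.06],"delta_rot": [0,0,0],"fingers": 100},
    {"linear": [-0.012,0,-0.06],"delta_rot": [0,0,0],"fingers": 100},
    {"linear": [-0.019,0,-0.06],"delta_rot": [0,0,0],"fingers": 100},
    {"linear": [-0.019,0,-0.06],"delta_rot": [0,0,0],"fingers": 100},
    {"linear": [-0.019,0,-0.06],"delta_rot": [0,0,0],"fingers": 100},
  ],
)

```text
time: 27.6
tool_pos: [0.5248, -0.1478, 0.1879]
tool_rot: [-0.002, 0.732, 0.681, -0.001]
contact_force: [0.4, 0.1, 1.3]
gripper_width: 0.606
```

```bash
python3 - <<'E'
from plan import *
after([-0.019,0,-0.06],[0,0,0])
E
python3 hz.py 29
```

```text
[  25.8 -199.8  171.5] [  24.7 -199.6  169.9] [0.4 0.1 1.3] 0.6057499667222228 27.6 [-0.41 -0.13  1.81  0.    1.46 -0.34]
```

View pics/h29.png

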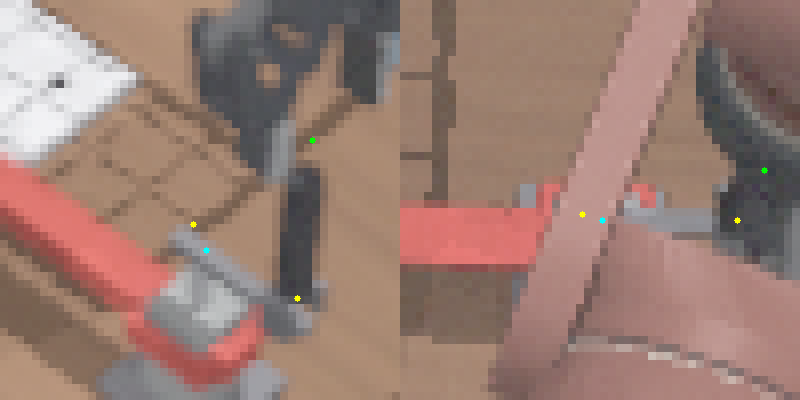

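>>> apply_moves(
  commands=[
    {"linear": [0,0,0.015],"delta_rot": [0,0,0],"fingers": 100},
    {"linear": [0,0,0.03],"delta_rot": [0,0,0],"fingers": 100},
    {"linear": [0,0,0.045],"delta_rot": [0,0,0],"fingers": 100},
    {"linear": [0,0,0.058],"delta_rot": [0,0,0],"fingers": 100},
    {"linear": [0,0,0.058],"delta_rot": [0,0,0],"fingers": 178},
    {"linear": [0,0,0.058],"delta_rot": [0,0,0],"fingers": 178},
    {"linear": [0,0,0.058],"delta_rot": [0,0,0],"fingers": 178},
    {"linear": [0,0,0.058],"delta_rot": [0,0,0],"fingers": 178},
  ],
)

```text
time: 28.5
tool_pos: [0.5263, -0.1479, 0.1327]
tool_rot: [0.001, 0.732, 0.682, 0.0]
contact_force: [-0.2, -0.3, 0.5]
gripper_width: 0.299
```

```bash
python3 - <<'E'
from plan import *
after([0,0,0.058],[0,0,0])
E
python3 hz.py 30
cat > wind.py <<'E'
from plan import *
a0,a1=float(sys.argv[1]),float(sys.argv[2]); 
for a in np.linspace(a0,a1,9)[1:]:
    Q=lean(0,b[2]-np.pi/2-.86*a); rows([(bw(25-50*np.sin(a),-150-50*np.cos(a),113.5),Q)])
E
python3 wind.py 0 .84
```

```text
[  25.7 -199.8  113.5] [  26.2 -199.6  114.7] [-0.2 -0.3  0.5] 0.2991924085076734 28.5 [-0.41 -0.08  1.86  0.    1.36 -0.34]
[0.0001, -0.006, -0.0] [-0.0, -0.0, 5.2]
[0.0009, -0.0112, -0.0] [-0.0, -0.0, 10.4]
[0.0022, -0.0162, -0.0] [-0.0, -0.0, 15.5]
[0.0041, -0.0211, -0.0] [-0.0, -0.0, 20.7]
[0.0065, -0.0258, -0.0] [-0.0, -0.0, 25.9]
[0.0094, -0.0302, -0.0] [-0.0, -0.0, 31.1]
[0.0127, -0.0343, 0.0] [-0.0, -0.0, 36.2]
[0.0164, -0.038, 0.0] [-0.0, -0.0, 41.4]
```

View pics/h30.png

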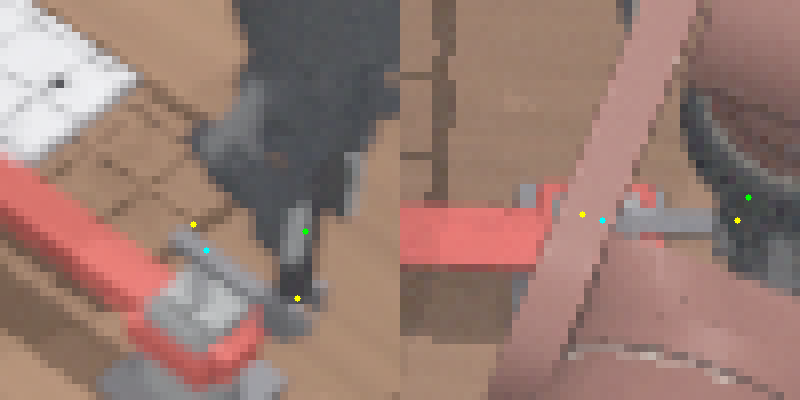

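The handle stands upright and is caged between the fingers, so I'll start winding.

>>> apply_moves(
  commands=[
    {"linear": [0,-0.006,0],"delta_rot": [0,0,5.2],"fingers": 178},
    {"linear": [0.001,-0.011,0],"delta_rot": [0,0,10.4],"fingers": 178},
    {"linear": [0.002,-0.016,0],"delta_rot": [0,0,15.5],"fingers": 178},
    {"linear": [0.004,-0.021,0],"delta_rot": [0,0,20.7],"fingers": 178},
    {"linear": [0.0065,-0.026,0],"delta_rot": [0,0,25.9],"fingers": 178},
    {"linear": [0.0094,-0.03,0],"delta_rot": [0,0,31.1],"fingers": 178},
    {"linear": [0.0127,-0.034,0],"delta_rot": [0,0,36.2],"fingers": 178},
    {"linear": [0.0164,-0.038,0],"delta_rot": [0,0,41.4],"fingers": 178},
  ],
)

```text
time: 29.4
tool_pos: [0.4894, -0.1295, 0.1324]
tool_rot: [0.001, 0.926, 0.377, 0.0]
contact_force: [0.9, -2.5, 0.2]
gripper_width: 0.304
```

```bash
python3 - <<'E'
from plan import *
after([0.0164,-0.038,0],[0,0,41.4])
E
python3 hz.py 31; python3 wind.py .84 1.68
```

```text
[ -12.3 -183.4  113.5] [ -12.  -183.9  114.4] [ 0.9 -2.5  0.2] 0.304335997534031 29.4 [-0.41 -0.18  1.96 -0.    1.37  0.39]
[0.0009, -0.0052, 0.0] [-0.0, 0.0, 5.2]
[0.0024, -0.0102, 0.0] [-0.0, 0.0, 10.3]
[0.0043, -0.0151, 0.0] [-0.0, 0.0, 15.5]
[0.0067, -0.0197, 0.0] [-0.0, 0.0, 20.7]
[0.0097, -0.0241, 0.0] [-0.0, 0.0, 25.9]
[0.013, -0.0281, 0.0] [-0.0, 0.0, 31.0]
[0.0168, -0.0318, 0.0] [-0.0, 0.0, 36.2]
[0.0209, -0.035, 0.0] [-0.0, 0.0, 41.4]
```

View pics/h31.png

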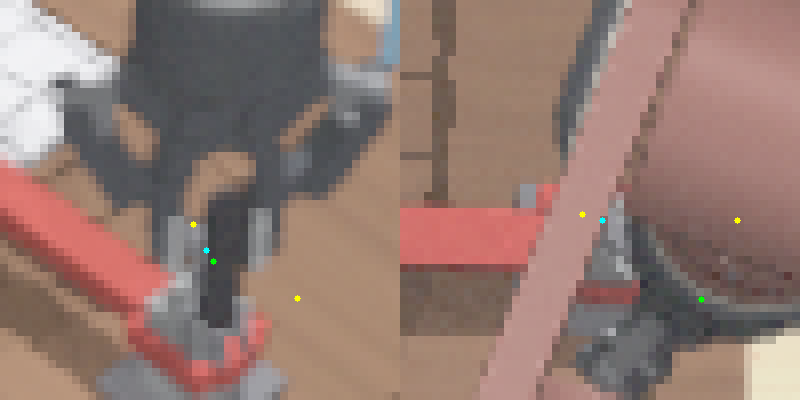

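The crank follows and the handle stays upright inside the cage. I'll continue.

>>> apply_moves(
  commands=[
    {"linear": [0.001,-0.005,0],"delta_rot": [0,0,5.2],"fingers": 178},
    {"linear": [0.0024,-0.01,0],"delta_rot": [0,0,10.3],"fingers": 178},
    {"linear": [0.0043,-0.015,0],"delta_rot": [0,0,15.5],"fingers": 178},
    {"linear": [0.0067,-0.0197,0],"delta_rot": [0,0,20.7],"fingers": 178},
    {"linear": [0.0097,-0.024,0],"delta_rot": [0,0,25.9],"fingers": 178},
    {"linear": [0.013,-0.028,0],"delta_rot": [0,0,31.0],"fingers": 178},
    {"linear": [0.0168,-0.0318,0],"delta_rot": [0,0,36.2],"fingers": 178},
    {"linear": [0.021,-0.035,0],"delta_rot": [0,0,41.4],"fingers": 178},
  ],
)

```text
time: 30.3
tool_pos: [0.4792, -0.0895, 0.132]
tool_rot: [0.001, 1.0, 0.027, -0.0]
contact_force: [-0.9, -3.0, 0.5]
gripper_width: 0.301
```

```bash
python3 - <<'E'
from plan import *
after([0.021,-0.035,0],[0,0,41.4])
E
python3 hz.py 32; python3 wind.py 1.68 2.52
```

```text
[ -24.6 -144.5  113.5] [ -24.9 -144.6  114. ] [-0.9 -3.   0.5] 0.3014423462288536 30.3 [-0.34 -0.23  2.   -0.    1.38  1.18]
[0.0014, -0.005, 0.0] [-0.0, 0.0, 5.2]
[0.0034, -0.0098, 0.0] [-0.0, 0.0, 10.3]
[0.0059, -0.0144, 0.0] [-0.0, 0.0, 15.5]
[0.0089, -0.0188, 0.0] [-0.0, 0.0, 20.7]
[0.0123, -0.0228, 0.0] [-0.0, 0.0, 25.9]
[0.0161, -0.0264, 0.0] [-0.0, 0.0, 31.0]
[0.0203, -0.0296, 0.0] [-0.0, 0.0, 36.2]
[0.0248, -0.0323, 0.0] [-0.0, 0.0, 41.4]
```

View pics/h32.png

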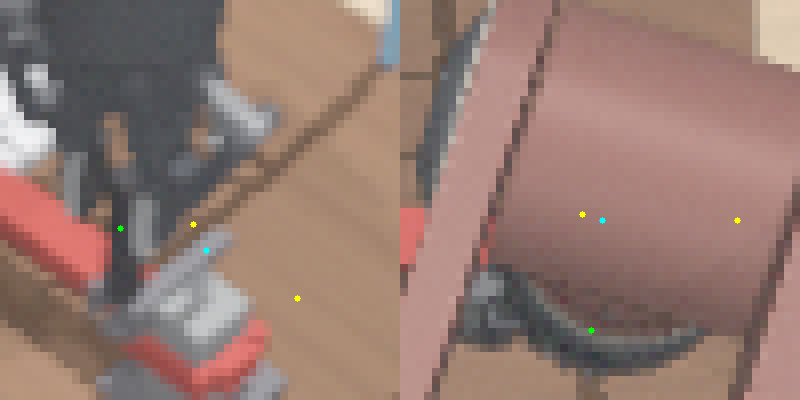

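>>> apply_moves(
  commands=[
    {"linear": [0.0014,-0.005,0],"delta_rot": [0,0,5.2],"fingers": 178},
    {"linear": [0.0034,-0.01,0],"delta_rot": [0,0,10.3],"fingers": 178},
    {"linear": [0.006,-0.0145,0],"delta_rot": [0,0,15.5],"fingers": 178},
    {"linear": [0.009,-0.019,0],"delta_rot": [0,0,20.7],"fingers": 178},
    {"linear": [0.0123,-0.023,0],"delta_rot": [0,0,25.9],"fingers": 178},
    {"linear": [0.0161,-0.0264,0],"delta_rot": [0,0,31.0],"fingers": 178},
    {"linear": [0.0203,-0.0296,0],"delta_rot": [0,0,36.2],"fingers": 178},
    {"linear": [0.0248,-0.0323,0],"delta_rot": [0,0,41.4],"fingers": 178},
  ],
)

```text
time: 31.2
tool_pos: [0.5018, -0.0554, 0.1314]
tool_rot: [0.0, 0.945, -0.328, -0.001]
contact_force: [-2.8, -0.4, 0.3]
gripper_width: 0.305
```

```bash
python3 - <<'E'
from plan import *
after([0.0248,-0.0323,0],[0,0,41.4])
E
python3 hz.py 33; python3 wind.py 2.52 3.42
```

```text
[  -4.1 -109.3  113.5] [  -4.8 -109.   113.4] [-2.8 -0.4  0.3] 0.30462609652597367 31.2 [-0.26 -0.18  1.96 -0.    1.37  1.98]
[0.0022, -0.0051, 0.0] [0.0, 0.0, 5.5]
[0.005, -0.01, 0.0] [0.0, 0.0, 11.1]
[0.0084, -0.0145, 0.0] [0.0, 0.0, 16.6]
[0.0122, -0.0187, 0.0] [0.0, 0.0, 22.2]
[0.0164, -0.0223, 0.0] [0.0, 0.0, 27.7]
[0.0211, -0.0255, 0.0] [0.0, 0.0, 33.2]
[0.026, -0.0281, 0.0] [0.0, 0.0, 38.8]
[0.0313, -0.0302, 0.0] [0.0, 0.0, 44.3]
```

View pics/h33.png

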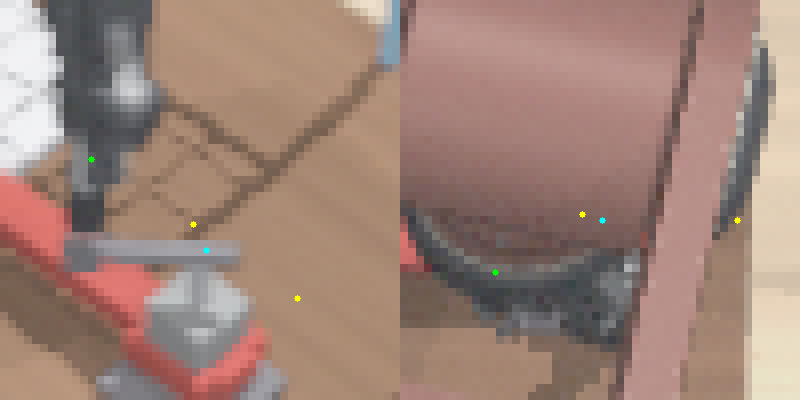

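>>> apply_moves(
  commands=[
    {"linear": [0.0022,-0.005,0],"delta_rot": [0,0,5.5],"fingers": 178},
    {"linear": [0.005,-0.01,0],"delta_rot": [0,0,11.1],"fingers": 178},
    {"linear": [0.0084,-0.0145,0],"delta_rot": [0,0,16.6],"fingers": 178},
    {"linear": [0.0122,-0.0187,0],"delta_rot": [0,0,22.2],"fingers": 178},
    {"linear": [0.0164,-0.0223,0],"delta_rot": [0,0,27.7],"fingers": 178},
    {"linear": [0.021,-0.0255,0],"delta_rot": [0,0,33.2],"fingers": 178},
    {"linear": [0.026,-0.028,0],"delta_rot": [0,0,38.8],"fingers": 178},
    {"linear": [0.0313,-0.03,0],"delta_rot": [0,0,44.3],"fingers": 178},
  ],
)

```text
time: 32.1
tool_pos: [0.5441, -0.0506, 0.1311]
tool_rot: [0.001, 0.752, -0.659, -0.002]
contact_force: [-15.4, 3.9, 5.9]
gripper_width: 0.299
```

```bash
python3 - <<'E'
from plan import *
after([0.0313,-0.03,0],[0,0,44.3])
E
python3 hz.py 34; python3 wind.py 3.42 3.6
```

```text
[  38.7 -102.1  113.5] [  37.  -101.3  113.1] [-15.4   3.9   5.9] 0.2993230432192179 32.1 [-0.23 -0.08  1.86  0.    1.36  2.78]
[0.0004, -0.0011, 0.0] [0.0, 0.0, 1.1]
[0.0009, -0.0021, 0.0] [0.0, 0.0, 2.2]
[0.0015, -0.0031, -0.0] [0.0, 0.0, 3.4]
[0.0021, -0.004, -0.0] [0.0, 0.0, 4.5]
[0.0027, -0.005, -0.0] [0.0, 0.0, 5.6]
[0.0033, -0.0059, -0.0] [0.0, 0.0, 6.7]
[0.004, -0.0068, -0.0] [0.0, 0.0, 7.8]
[0.0047, -0.0077, -0.0] [0.0, 0.0, 8.9]
```

View pics/h34.png

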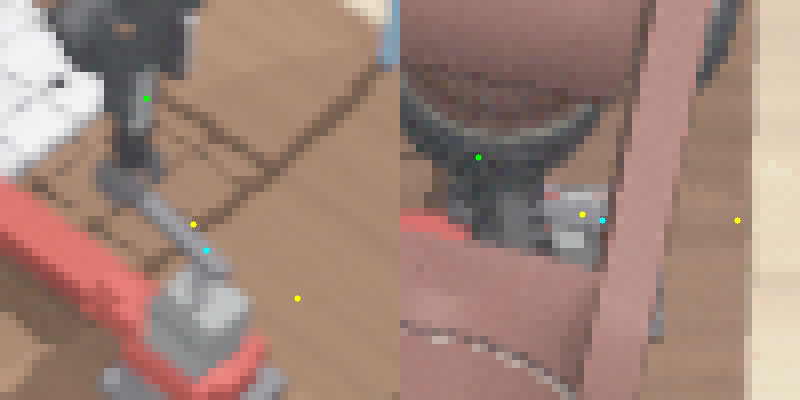

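>>> apply_moves(
  commands=[
    {"linear": [0,0.004,0],"delta_rot": [0,0,0],"fingers": 140},
    {"linear": [0,0.004,0],"delta_rot": [0,0,0],"fingers": 110},
    {"linear": [0,0.004,0],"delta_rot": [0,0,0],"fingers": 110},
    {"linear": [0,0.004,-0.02],"delta_rot": [0,0,0],"fingers": 110},
    {"linear": [0,0.004,-0.045],"delta_rot": [0,0,0],"fingers": 110},
    {"linear": [0,0.004,-0.075],"delta_rot": [0,0,0],"fingers": 110},
    {"linear": [0,0.004,-0.11],"delta_rot": [0,0,0],"fingers": 110},
    {"linear": [0,0.004,-0.14],"delta_rot": [0,0,0],"fingers": 110},
  ],
)

```text
time: 33.0
tool_pos: [0.5419, -0.0517, 0.2737]
tool_rot: [-0.0, 0.752, -0.659, 0.0]
contact_force: [1.2, 0.3, -0.3]
gripper_width: 0.567
```

```bash
python3 - <<'E'
from plan import *
after([0,0.004,-0.14],[0,0,0])
E
python3 hz.py 35; python3 zoom.py 35;python3 - <<'E'
from plan import *
p,r=load()
# move back toward robot/right, clear of view
P=p+np.array([-.15,-.06,.08]); rows([(P,r)])
E
```

```text
[  34.8 -103.   253.5] [  34.9 -102.6  255.7] [ 1.2  0.3 -0.3] 0.5669533600131077 33.0 [-0.23 -0.17  1.71  0.    1.6   2.78]
[0.04, 0.1566, -0.0799] [0.0, 0.0, 0.0]
```

View pics/h35.png

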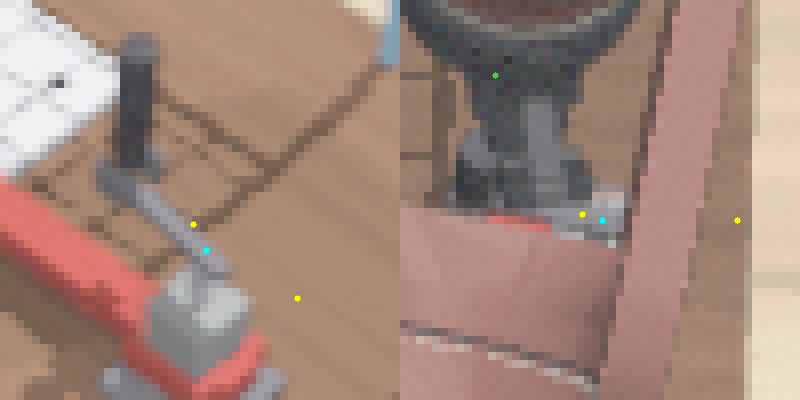

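>>> apply_moves(
  commands=[
    {"linear": [0.005,0.02,-0.01],"delta_rot": [0,0,0],"fingers": 110},
    {"linear": [0.01,0.04,-0.02],"delta_rot": [0,0,0],"fingers": 110},
    {"linear": [0.015,0.06,-0.03],"delta_rot": [0,0,0],"fingers": 110},
    {"linear": [0.02,0.08,-0.04],"delta_rot": [0,0,0],"fingers": 110},
    {"linear": [0.025,0.1,-0.05],"delta_rot": [0,0,0],"fingers": 110},
    {"linear": [0.03,0.12,-0.06],"delta_rot": [0,0,0],"fingers": 110},
    {"linear": [0.035,0.14,-0.07],"delta_rot": [0,0,0],"fingers": 110},
    {"linear": [0.04,0.155,-0.08],"delta_rot": [0,0,0],"fingers": 110},
  ],
)

```text
time: 33.9
tool_pos: [0.3921, -0.1117, 0.3513]
tool_rot: [0.0, 0.752, -0.659, -0.0]
contact_force: [0.2, -0.4, 1.0]
gripper_width: 0.569
```

```bash
python3 - <<'E'
from plan import *
after([0.04,0.155,-0.08],[0,0,0])
E
python3 hz.py 36; python3 look.py 36; python3 zoom.py 36
python3 - <<'E'
from plan import *
for n in('side','top'):
    f=cv2.imread(f'pics/{n}36.png')
    c=proj(n,bw(25,-150,120)); x0,y0=int(c[0])-25,int(c[1])-25;k=8
    cr=cv2.resize(np.clip(255*(f[y0:y0+50,x0:x0+50]/255.)**.5,0,255).astype(np.uint8),None,fx=k,fy=k,interpolation=cv2.INTER_NEAREST)
    for a,col in((3.0,(0,0,255)),(3.3,(0,255,0))):
      for z in(103,176):
        q=proj(n,bw(25-50*np.sin(a),-150-50*np.cos(a),z)); cv2.circle(cr,(int((q[0]+.5-x0)*k),int((q[1]+.5-y0)*k)),3,col,-1)
    cv2.imwrite(f'pics/k{n}.png',cr)
cv2.imwrite('pics/k36.png',np.hstack([cv2.imread('pics/kside.png'),cv2.imread('pics/ktop.png')]))
E
```

```text
[-109.  -173.1  333.6] [-110.2 -173.   333.3] [ 0.2 -0.4  1. ] 0.5687729754220414 33.9 [-0.46 -0.53  1.85  0.    1.81  2.55]
cmd board [-109.  -173.1  333.6] meas board [-109.6 -173.5  335. ] [ 0.9  0.8 -0.2] [-0.46 -0.53  1.85 -0.    1.81  2.55] 0.5687575405211718 34.0
```

View pics/k36.png

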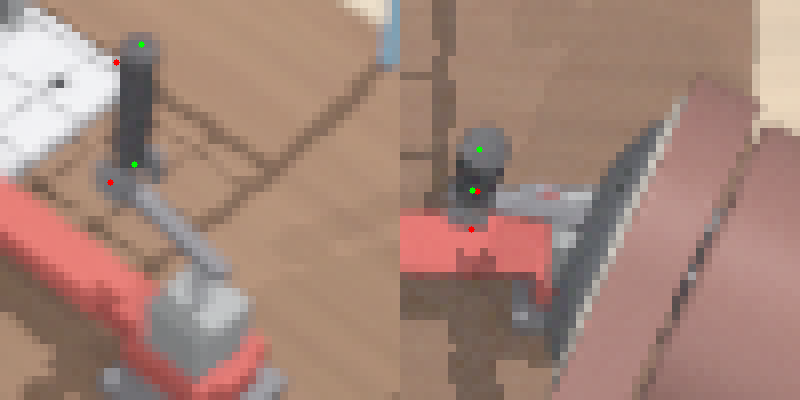

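View pics/z36.png

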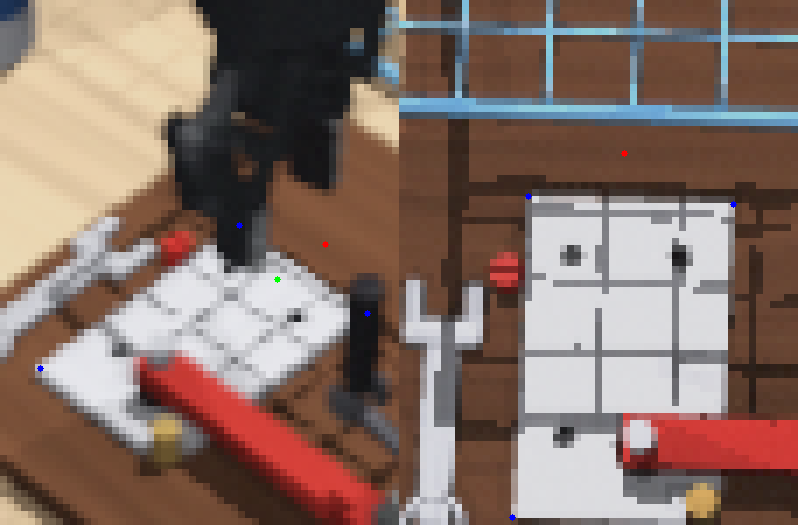

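View pics/top36.png

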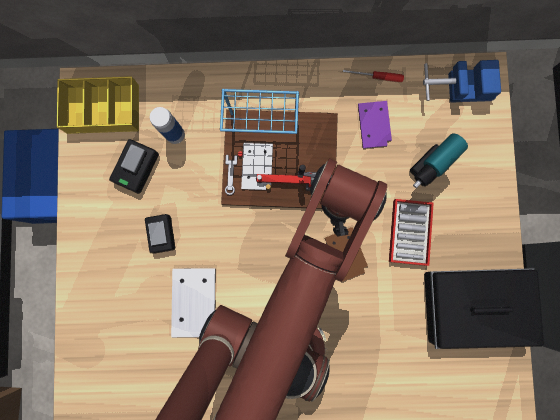

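```bash
python3 -c "
from plant import job_done; print(job_done())"
```

```text
the job is handed in; nothing more can be done
None
```

The job is done and handed in at about 34 s of the 72 s allowed. `job_done()` gives no verdict, so what follows rests on my own checks.

**What I did**
- **Plate:** I reached in under the guard with the tool leaning back 40° and pushed the plate's far corner round until its long edge met the red stop pin.
- **Handle:** I pinched the handle and folded it up. It slipped out of the fingers at about 1 rad, so I pushed it the rest of the way to its stop with the fingers shut.
- **Crank:** I caged the handle loosely between the fingers, wound the crank clockwise to its end stop, then opened the gripper and drew back.

**Last checks**
- **Plate:** the three visible plate corners lie on the positions for a square, seated plate, to within about a pixel (3 mm), and the long edge touches the stop pin.
- **Handle:** it stands upright, matching the predicted position in both views. The push ended against its stop at about 13 N.
- **Crank:** the hinge lies where 3.3 rad predicts, clearly not 3.0 rad. The force rose to about 15 N at the end of the wind.
- **Surroundings:** the bystanders look unmoved in the top view, and the robot is touching nothing (force about 1 N, which is sensor noise).

**What disagreed or went unchecked**
- **Finger length:** the real finger ends sit about 25–30 mm behind the reported tool point. My first pushes passed over the plate without moving it, and once the fingers rested on its top edge at about 6 N. I corrected for this from the images and the contact force.
- **Clamp force:** I had no way to measure the foot's pressure on the plate. It should hold, since the crank is at its end stop.

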